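Load and start the hook-on basket cleaning bath

TASK

Get the cleaning bath going: take out the measuring cylinder left in the tank and stand it on the white tile, and hook every basket on the mat by its bent lip over the tank's front rim (the one opposite the hinges) so that it hangs upright inside. When all of that is done, shut the lid fully, and only then press the three keys fully down, one at a time: first the large, then the medium, then the small one. Do not tip the cylinder over, and do not shove or knock over the flasks, lamps, beaker and bottle standing about.

Things in the scene. Friction and masses are not known exactly. Their poses are not given: they have to be found in the camera images.
- bath: fixed cleaning bath: steel tank in grey housing, 140 (x) by 280 mm (y) over the rim, rim 120 mm up; origin on table under centre. Walls 5 mm; inside x -65..65, y -135..135; inner floor 20 mm up. Front rim = the -x one (wall x -70..-65). Housing 8 mm proud below 78 mm height. A basket hooked on it has its point at x about -41..-36, 84 mm up; four fit, 66 mm apart
- lid (a joint): clear hinged lid of the bath: 0 = shut (level, its underside 6 mm above the rim), grows as it opens, about 1.57 upright, up to 1.75; the hinge is stiff (0.3 N m) and stays where it is left. The lid is 142 mm long from the hinge, 282 mm wide, 4 mm thick
- lid_hinge (a point): middle of the lid's hinge axis, 126 mm up, along the bath's far (+x) rim; the axes are the bath's, the hinge runs along y
- lid_tab (a point): centre of the black grip tab on the middle of the lid's free edge, 153 mm from the hinge: 24 mm long, 70 mm wide (y), 10 mm thick. Axes turn with the lid: z is normal to its outer (upper) face, -x leads away from the hinge; the lid's underside lies 5 mm below this point, its clear panel's top 1 mm below
- generator: white control box, fixed, 130 x 200 x 60 mm tall, origin on the table under its centre; three round grey keys stand on its top in a row along its y, in varying order
- tile: white ceramic drain tile, fixed, 110 x 110 x 8 mm thick, origin on the table under its centre
- cylinder_mid (a point): white measuring cylinder, 166 mm tall, 90 g: tube 26 mm in diameter on a round foot 48 mm across and 7 mm thick. The point is on its axis half-way up (83 mm above its underside), z up. It starts standing on the tank's floor and sticks up above the rim
- key_large (a joint): travel of the large key: 0 up, 0.006 m fully down; spring, 5 N when fully down, comes up by itself
- key_large_top (a point): centre of the top face of the large key (round cap 34 mm in diameter), pressed straight down; the keys are 62 mm apart
- key_medium (a joint): travel of the medium key: 0 up, 0.006 m fully down; spring, 5 N when fully down, comes up by itself
- key_medium_top (a point): centre of the top face of the medium key (round cap 24 mm in diameter), pressed straight down; the keys are 62 mm apart
- key_small (a joint): travel of the small key: 0 up, 0.006 m fully down; spring, 5 N when fully down, comes up by itself
- key_small_top (a point): centre of the top face of the small key (round cap 16 mm in diameter), pressed straight down; the keys are 62 mm apart
- basket1_mid (a point): hook-on steel basket, heavy foot 48 (x) by 50 mm, 78 tall, 120 g; one may be absent. Point: mid-axis, 39 mm above underside, z up. On its -x side a back plate (outer face x=-24) rises to a bridge (underside 36 above point, 3 thick) ending in a bent lip: gap x=-34..-24, lip 3 thick, 18 long downward. Grip bar in the middle: 10 thick (y), 22 (x), top 33 above point, bare down to 19 below it. Starts upright on the black mat
- basket2_mid (a point): another basket, the same in every respect as basket1 (sizes, point, axes); may be absent
- basket3_mid (a point): another basket, the same in every respect as basket1 (sizes, point, axes); may be absent
- basket4_mid (a point): another basket, the same in every respect as basket1 (sizes, point, axes); may be absent
- flask1: glass flask 76 mm wide, 125 mm tall (168 mm with a funnel in it), a bystander; origin under its centre, z up
- flask2: glass flask 76 mm wide, 125 mm tall (168 mm with a funnel in it), a bystander; origin under its centre, z up
- flask3: glass flask 76 mm wide, 125 mm tall (168 mm with a funnel in it), a bystander; origin under its centre, z up
- lamp1: steel spirit lamp, 60 mm wide, 80 mm tall, a bystander; origin under its centre, z up
- lamp2: steel spirit lamp, 60 mm wide, 80 mm tall, a bystander; origin under its centre, z up
- beaker: white plastic beaker, 80 mm wide, 100 mm tall, a bystander; origin under its centre, z up
- washbottle: clear wash bottle, 64 mm wide, 170 mm tall, a bystander; origin under its centre, z up
Mind the look-alikes: they are no part of the job. Of the things shaped like the tile, the white one is meant.

How it is judged:
By the outcome, as a careful person would: the job done as asked, in the order asked, and still so for the second after the job is handed in, with the robot touching nothing.
Of basket1, basket2, basket3, basket4 only 3 to 4 are there at a start; the rules pass over those that are not, and their reading is None.
At some moment in a run one of basket1, basket2, basket3, basket4 may be knocked a few centimetres aside while the robot is not near it.
It also fails if it takes over 208 s, if anything falls off the work surface, if the arm or the gripper's body presses on something with over 40 N, if the wrist force passes 120 N, or if a joint passes its speed limit or range.

ROBOT

A 6-joint arm with a two-finger parallel gripper is mounted at the origin on the work surface. World frame = base frame: x ahead of the robot, y to its left, z up, the work surface at z = 0. Lengths are in mm, angles in degrees, forces in N, time in s.
With the tool pointing down it reaches from about 300 to 850 mm from the base axis. Payload 4.2 kg.
Tool frame: the origin (TCP) lies midway between the tips of the shut fingers; the grasp point (between the pads) lies 19 mm behind it (env.grip_point_offset is the distance from the TCP to the grasp point, in mm); z points along the fingers, x is the direction in which the jaws open and shut, and the axes are right-handed (so a half turn about z gives the same grasp; the last joint's range is limited). The gripper opens to 91 mm and grips with 3 to 60 N. Pads are 32 mm wide; open, the fingers measure 118 mm over their backs; the gripper's body (76 mm by 178 mm) begins 60 mm behind the grasp point.
Start: joints at [-64.286, 18.312, 89.639, -0, 72.044, -1.146], TCP at [259.8, -512.979, 213.976] pointing down, gripper open.
Joint ranges: [-177.97, 177.97], [-48.28, 115.42], [12.27, 149.76], [-77.06, 257.06], [2.81, 150.46], [-146.56, 146.56]. Speed limits (degrees/s): [147.25, 147.25, 180, 180, 180, 180].

INTERFACE

Orientations are given as [roll, pitch, yaw] about the fixed x, y, z axes, in that order (R = Rz(yaw) Ry(pitch) Rx(roll)).
In Python, from workcell import env gives the robot as it stands.
- The arm moves only by the shell command python3 -m pendant 'ROWS' [FORCE]. ROWS is JSON, a list of rows, each an object with "xyz": the shift along the tool's x, y, z in m, a list of three; "roll": the turn about the tool's z in degrees; "jaw": the closure, from 0 (fully open) to 1 (shut). A call has exactly 8 rows; each row is the pose to reach, as a shift and turn from the pose commanded when the call began, along the tool's axes at that moment; what a row does not reach only later rows make up. A row lasts 1/8 s, in which the tool goes at most 62.5 mm and 10.7 degrees, less where a joint would pass 70% of its speed; a pose out of reach is approached as far as the arm can. A call with a gripper value outside its range is refused whole. The fingers move at their own pace and stop on an object; FORCE is the grip in N (left out, the last holds). Time passes only in rows, so rows that repeat a pose let the fingers close, or fill a call up. It gives the time, the measured TCP pose, the force and the opening at its end, in the units of the state.
- env.state(): the state, without advancing time (a new reading comes with each control period).
- env.grab_frame(name): name is "side" or "top" or "wrist"; returns (picture, depth): 480x640x3 uint8, blue, green, red; 480x640 float32, mm along the optical axis (not along the pixel's ray), 0 where there is no reading.
- env.camera_params(name): a dict with "camera_matrix" (3x3 intrinsics, pixels), "D" ([k1, k2, p1, p2, k3] as OpenCV has them; the pictures are not rectified), "cam_to_world" (4x4, takes a point from camera to world coordinates); the wrist camera has in their place "hand_eye" (4x4, takes a point from camera to tool coordinates, whose origin is the TCP and whose axes are the tool frame's). Camera axes: x right, y up, looking along -z (the intrinsics and any distortion apply to the point x, -y, -z); pixel columns grow to the right and rows downward; lengths in mm; the calibration is good to about 2 mm. A picture is of the moment at which its call begins: read the wrist's pose just before it. camera_params takes no time and is no camera call.
- env.job_done(): hands the job in, once; it reports no verdict.
The state is a dict: "time_s": time; "qpos": joint angles; "qvel": joint speeds; "effort": joint torques, N m; "ee_pos": TCP position; "ee_rot": TCP orientation; "force": force on the tool from outside, world axes, zero at the start; "torque": the same for the moment, N m; "gripper_width": finger opening in mm.
Only numpy, scipy, OpenCV 4.12 (cv2) and the standard library are available. Lean on these libraries where they do the work, as an engineer would, in place of code of your own. Each camera call takes 0.05 s, during which the arm holds its last target. There are 200 camera calls.

## Working session

There is one attempt and no reset: what is moved stays moved. The work goes in short steps, Python scripts to look and compute and a shell command to move; the robot and the scene stay as the last step left them, time stands still between calls to the robot, and variables do not carry over. Pictures are saved under pics/ and viewed, about 12 in all and at most 16, crops included, and the job is handed in when it is done.

```bash
ls; mkdir -p pics
cat > h.py <<'E'
import numpy as np, cv2
from scipy.spatial.transform import Rotation as R
from workcell import env
def snap(n):
    s=env.state(); im,d=env.grab_frame(n); p=env.camera_params(n)
    if 'cam_to_world' in p: T=np.array(p['cam_to_world'])
    else:
        A=np.eye(4);A[:3,:3]=R.from_euler('xyz',s['ee_rot'],degrees=True).as_matrix();A[:3,3]=s['ee_pos'];T=A@np.array(p['hand_eye'])
    return im,d,T,np.array(p['camera_matrix'],float),np.array(p['D'],float)
def cloud(d,T,K,D):
    v,u=np.mgrid[:480,:640]
    n=cv2.undistortPoints(np.stack([u,v],-1).reshape(-1,1,2).astype(np.float32),K,D).reshape(480,640,2)
    P=np.stack([n[...,0]*d,-n[...,1]*d,-d],-1)
    W=P@T[:3,:3].T+T[:3,3]; W[d<=0]=np.nan
    return W
def proj(W,T,K,D):
    c=(np.atleast_2d(W)-T[:3,3])@T[:3,:3]; c=c*[1,-1,-1]
    return cv2.projectPoints(c.astype(float),np.zeros(3),np.zeros(3),K,D)[0].reshape(-1,2)
def tool(target):  # shift in tool axes (m) from the current measured pose
    s=env.state();M=R.from_euler('xyz',s['ee_rot'],degrees=True).as_matrix()
    return (M.T@(np.array(target)-s['ee_pos'])/1000).round(4)
E
python3 - <<'E'
from h import *
for n in('top','side'):
    im,d,T,K,D=snap(n);np.savez(n,im=im,d=d,W=cloud(d,T,K,D));cv2.imwrite(f'pics/{n}0.png',im);print(n,T.round(2).tolist(),K.tolist(),D)
print(env.state(),env.grip_point_offset)
print(env.camera_params('wrist'))
E
```

```text
pics
top [[0.02, 0.99, -0.15, 325.82], [-1.0, 0.02, 0.01, 120.22], [0.01, 0.15, 0.99, 1262.22], [0.0, 0.0, 0.0, 1.0]] [[460.21234657608267, 0.0, 318.96969788942494], [0.0, 460.21234657608267, 237.76672726190748], [0.0, 0.0, 1.0]] [-0.10382226  0.          0.          0.          0.        ]
side [[0.95, 0.2, -0.25, 174.89], [-0.32, 0.63, -0.71, -824.1], [0.02, 0.75, 0.66, 972.32], [0.0, 0.0, 0.0, 1.0]] [[543.550420292864, 0.0, 321.82628185093716], [0.0, 543.550420292864, 243.28380538836845], [0.0, 0.0, 1.0]] [0.00825182 0.         0.         0.         0.        ]
{'time_s': 0.1, 'qpos': array([-6.42862302e+01,  1.83471967e+01,  8.96977387e+01, -1.48805653e-03,
        7.20433718e+01, -1.14321480e+00]), 'qvel': array([-0.04194304, -0.05997327, -0.09064747,  0.07099744,  0.1289083 ,
        0.07328201]), 'effort': array([-1.68959509e-04, -4.13332844e+01, -2.32510453e+01,  7.28204590e-02,
        4.22180048e-02, -4.39132157e-05]), 'ee_pos': array([ 259.59336464, -512.57741403,  213.22354774]), 'ee_rot': array([-1.79999653e+02,  8.83178443e-02, -6.31425552e+01]), 'force': array([-0.20427953,  0.46475831, -0.25367633]), 'torque': array([ 0.00849726, -0.02238506, -0.0140206 ]), 'gripper_width': 91.23841055174003} 18.8
{'camera_matrix': array([[418.57679365,   0.        , 317.5348583 ],
       [  0.        , 418.57679365, 238.83093504],
       [  0.        ,   0.        ,   1.        ]]), 'D': array([-0.01304201,  0.        ,  0.        ,  0.        ,  0.        ]), 'hand_eye': array([[ 9.99999554e-01, -6.39186151e-04,  6.95153255e-04,
         8.96283303e-02],
       [-4.09276356e-04, -9.56737223e-01, -2.90953121e-01,
        -8.08964180e+01],
       [ 8.51052200e-04,  2.90952707e-01, -9.56737058e-01,
        -1.71178125e+02],
       [ 0.00000000e+00,  0.00000000e+00,  0.00000000e+00,
         1.00000000e+00]])}
```

View pics/top0.png

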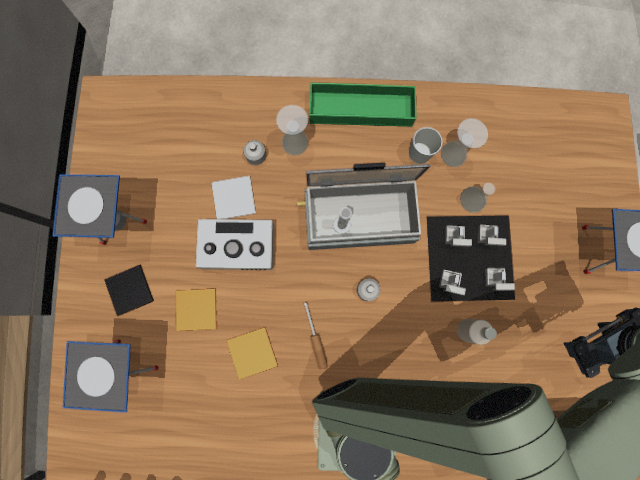

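View pics/side0.png

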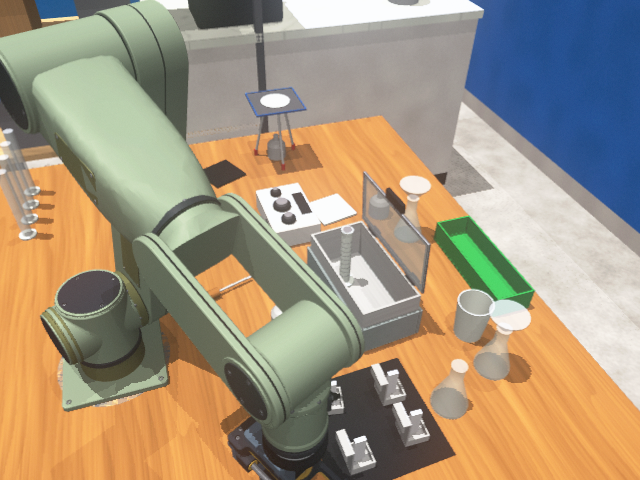

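The top view shows four baskets on the mat at (457,236), (489,235), (452,282) and (498,278). The cylinder is in the tank at (345,215) and the lid is upright along row ~172. The generator is at (235,244), with keys medium (257,249), large (233,248) and small (210,248) still to be confirmed. For the tile, the candidates are white (234,197), two yellow (195,310) and (252,352), and black (129,290); the white one fits the description.

Run:
```python
from h import *
z=np.load('top.npz');im,W=z['im'],z['W']
a=cv2.resize(im[205:310,420:525],(560,560),interpolation=cv2.INTER_CUBIC)
b=cv2.resize(im[165:285,190:310],(560,560),interpolation=cv2.INTER_CUBIC)
c=np.hstack([a,b]);cv2.imwrite('pics/crop1.png',cv2.resize(c,(800,400)))
def sel(u0,u1,v0,v1,z0,z1,name):
    P=W[v0:v1,u0:u1].reshape(-1,3);P=P[(P[:,2]>z0)&(P[:,2]<z1)]
    if len(P)<3: print(name,len(P));return P
    r=cv2.minAreaRect(P[:,:2].astype(np.float32))
    print(name,len(P),'med',np.median(P,0).round(1),'rect',np.round(r[0],1),np.round(r[1],1),round(r[2],1));return P
sel(295,430,175,255,112,126,'rim')
sel(295,430,185,255,60,84,'housing')
sel(300,430,155,190,130,300,'lid')
sel(330,360,195,235,128,200,'cyl')
sel(190,280,215,275,55,63,'gen top')
for n,u in(('l',210),('m',233),('r',257)): sel(u-12,u+13,236,262,64,90,'key '+n)
sel(205,265,170,217,4,14,'tile')
for i,(u,v) in enumerate([(457,236),(489,235),(452,282),(498,278)]):
    sel(u-17,u+22,v-18,v+18,68,90,f'b{i} hi'); sel(u-17,u+22,v-18,v+18,8,90,f'b{i} all')
for n,(u,v) in dict(cone=(474,132),f=(292,118),f3=(488,188),lampT=(254,152),lamp=(369,289),bott=(482,331),beak=(427,142)).items(): sel(u-15,u+15,v-15,v+15,50,200,n)
```

```text
rim 797 med [574.7  -2.  119.7] rect [573.4   2.1] [142.2 281.8] 4.9
housing 968 med [512.8  21.4  76.4] rect [571.9   2.6] [155.5 296.7] 5.0
lid 1943 med [637.2  10.5 224.2] rect [637.3   8. ] [ 12.7 282.9] 5.0
cyl 148 med [547.3  55.  185.4] rect [550.9  54.2] [26.5 27.8] 89.2
gen top 2692 med [497.8 339.4  59.8] rect [488.8 338.4] [129.2 203.1] 1.4
key l 147 med [471.3 398.4  72. ] rect [469.1 400.6] [60.4 58.9] 0.1
key m 307 med [472.  335.8  74.8] rect [474.1 338.7] [72.3 53.1] 15.6
key r 208 med [473.2 273.1  73.2] rect [474.2 274.9] [66.  62.8] 1.7
tile 1444 med [624.8 354.5   8.1] rect [637.7 352.7] [135.7 165.8] 2.3
b0 hi 166 med [ 505.8 -264.    76.4] rect [ 519.4 -263.6] [51.9 48.8] 87.0
b0 all 372 med [ 522.5 -259.3   60.3] rect [ 527.  -284.7] [63.3 97.4] 0.2
b1 hi 155 med [ 510.  -357.5   76.6] rect [ 515.7 -352.7] [54.1 47.2] 28.0
b1 all 372 med [ 526.4 -353.9   58.9] rect [ 530.7 -364.6] [103.1  64.8] 84.2
b2 hi 167 med [ 379.1 -245.7   77. ] rect [ 393.  -246.4] [52.8 48.5] 77.7
b2 all 365 med [ 395.4 -244.2   59.3] rect [ 395.2 -270.1] [99.9 62.3] 79.0
b3 hi 168 med [ 391.2 -374.9   77.4] rect [ 403.4 -375.4] [45.2 50.6] 0.7
b3 all 350 med [ 405.7 -371.    65.9] rect [ 410.1 -393.6] [58.1 99.9] 0.7
cone 707 med [ 769.6 -268.7  167.9] rect [ 771.9 -271.6] [75.6 76.8] 2.0
f 723 med [791.9 189.  167.9] rect [793.6 189.9] [75.2 73.5] 2.3
f3 315 med [ 631.8 -315.    92.5] rect [ 634.1 -321.5] [43.5 41.4] 69.5
lampT 263 med [746.  296.8  56.8] rect [751.7 298.8] [53.6 54.1] 31.2
lamp 301 med [375.2 -19.1  56.6] rect [375.9 -18.8] [51.8 52.3] 46.3
bott 612 med [ 273.5 -288.1  118.3] rect [ 271.5 -294.9] [62.2 57.6] 1.1
beak 449 med [ 783.  -176.5   83.3] rect [ 770.5 -170.1] [77.1 78.2] 84.3
```

View pics/crop1.png

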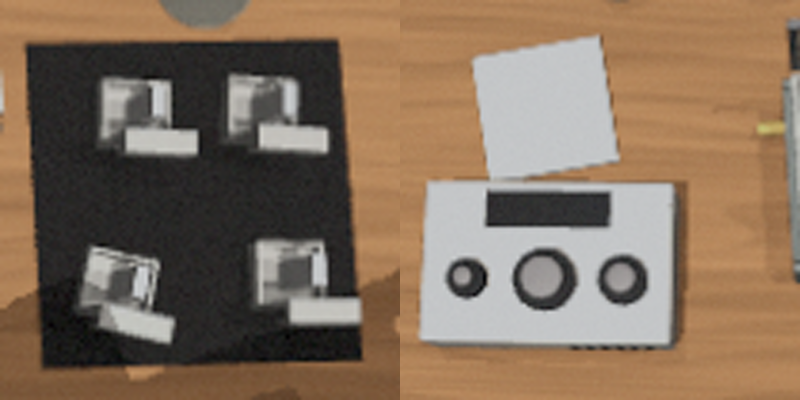

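Crop: the keys left to right are small (466,277), large (545,277) and medium (624,279). The white tile is at (547,107). All the baskets have their bridge on the robot side (-x).

Run:
```python
from h import *
z=np.load('top.npz');im,W=z['im'],z['W']
sub=(im[165:220,205:262].min(-1)>150)&(np.abs(W[165:220,205:262,2]-8)<5)
n,l,st,c=cv2.connectedComponentsWithStats(sub.astype(np.uint8));k=1+st[1:,4].argmax()
P=W[165:220,205:262][l==k];print(cv2.minAreaRect(P[:,:2].astype(np.float32)),np.median(P,0))
P=W[195:235,330:360].reshape(-1,3);P=P[P[:,2]>182];print(len(P),P.mean(0),P.min(0),P.max(0))
L=W[150:190,300:430].reshape(-1,3);L=L[L[:,2]>140];c,s=np.cos(.0873),np.sin(.0873)
bx=(L[:,0]-573.4)*c+(L[:,1]-2.1)*s
print('lid',[(zz,bx[abs(L[:,2]-zz)<8].mean().round(1)) for zz in (150,200,250,275)])
print(tool([420,-230,330]))
```

```text
((625.4775390625, 356.3236083984375), (110.73380279541016, 109.70634460449219), 11.42747974395752) [623.88730978 356.14010581   8.18375631]
113 [550.83364668  53.91049293 186.22421614] [536.99647787  41.00293281 182.48811207] [564.83184871  67.51942485 190.74530492]
lid [(150, np.float64(67.9)), (200, np.float64(64.9)), (250, np.float64(62.0)), (275, np.float64(63.1))]
[-0.1798 -0.2708 -0.1165]
```

```bash
python3 -m pendant '[{"xyz":[0,0,-0.117],"roll":-10,"jaw":0},{"xyz":[0,0,-0.117],"roll":-20,"jaw":0},{"xyz":[-0.18,-0.271,-0.117],"roll":-80,"jaw":0.3},{"xyz":[-0.18,-0.271,-0.117],"roll":-80,"jaw":0.3},{"xyz":[-0.18,-0.271,-0.117],"roll":-80,"jaw":0.3},{"xyz":[-0.18,-0.271,-0.117],"roll":-80,"jaw":0.3},{"xyz":[-0.18,-0.271,-0.117],"roll":-80,"jaw":0.3},{"xyz":[-0.18,-0.271,-0.117],"roll":-80,"jaw":0.3}]'
python3 -c "
from h import *
print(tool([550.8,54,300]),env.state()['ee_rot'])"
```

```text
time_s: 1.1
ee_pos: [421.3, -226.7, 330.7]
ee_rot: [-179.9, -0.0, 17.4]
force: [-0.0, -0.3, -0.3]
gripper_width: 64.1
[ 0.2074 -0.2292  0.031 ] [-1.79937600e+02 -1.12320161e-02  1.73647314e+01]
```

```bash
python3 -m pendant '[{"xyz":[0.207,-0.229,0.03],"roll":-77.5,"jaw":0.3},{"xyz":[0.207,-0.229,0.03],"roll":-77.5,"jaw":0.3},{"xyz":[0.207,-0.229,0.03],"roll":-77.5,"jaw":0.3},{"xyz":[0.207,-0.229,0.03],"roll":-77.5,"jaw":0.3},{"xyz":[0.207,-0.229,0.03],"roll":-77.5,"jaw":0.3},{"xyz":[0.207,-0.229,0.03],"roll":-77.5,"jaw":0.3},{"xyz":[0.207,-0.229,0.03],"roll":-77.5,"jaw":0.3},{"xyz":[0.207,-0.229,0.03],"roll":-77.5,"jaw":0.3}]'
python3 - <<'E'
from h import *
im,d,T,K,D=snap('top');W=cloud(d,T,K,D)
print(tool([550.8,54,146]),env.state()['ee_rot'])
im,d,T,K,D=snap('wrist');np.savez('w1',im=im,d=d,W=cloud(d,T,K,D))
W=cloud(d,T,K,D).reshape(-1,3);c=W[(abs(W[:,2]-186)<4)&(abs(W[:,0]-550)<25)&(abs(W[:,1]-54)<25)]
if len(c):print(len(c),c.mean(0),c.min(0),c.max(0))
cv2.imwrite('pics/w1.png',im)
E
```

```text
time_s: 2.1
ee_pos: [551.7, 49.6, 300.3]
ee_rot: [-179.9, 0.0, 94.5]
force: [-0.4, 0.1, -0.2]
gripper_width: 64.1
[ 0.0046 -0.0004  0.1543] [-1.79930003e+02  8.09109171e-03  9.45109762e+01]
1294 [546.59632816  51.60763363 186.36508798] [532.73007933  37.38997131 182.14214306] [562.22943667  66.08438309 188.80705693]
```

View pics/w1.png

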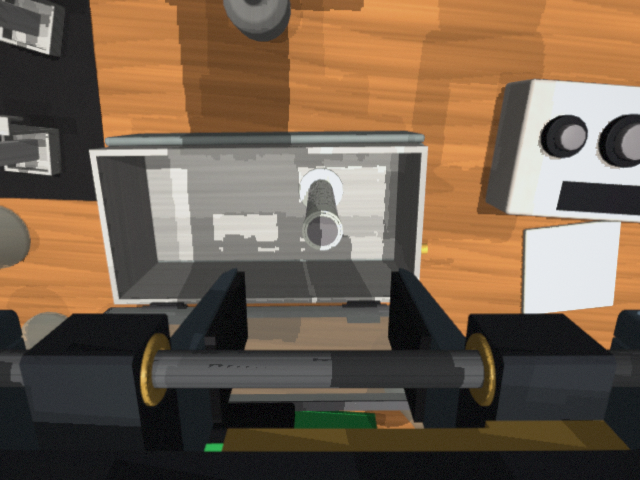

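Wrist view: the cylinder mouth is at (322,230), between the two finger tips. I'll descend and grip it.

```bash
python3 -m pendant '[{"xyz":[0.004,-0.002,0.06],"roll":0,"jaw":0.3},{"xyz":[0.004,-0.002,0.11],"roll":0,"jaw":0.3},{"xyz":[0.004,-0.002,0.154],"roll":0,"jaw":0.3},{"xyz":[0.004,-0.002,0.154],"roll":0,"jaw":0.3},{"xyz":[0.004,-0.002,0.154],"roll":0,"jaw":0.3},{"xyz":[0.004,-0.002,0.154],"roll":0,"jaw":0.8},{"xyz":[0.004,-0.002,0.154],"roll":0,"jaw":0.8},{"xyz":[0.004,-0.002,0.154],"roll":0,"jaw":0.8}]' 15
python3 -m pendant '[{"xyz":[0,0,0],"roll":0,"jaw":0.8},{"xyz":[0,0,-0.02],"roll":0,"jaw":0.8},{"xyz":[0,0,-0.05],"roll":0,"jaw":0.8},{"xyz":[0,0,-0.10],"roll":0,"jaw":0.8},{"xyz":[0,0,-0.145],"roll":0,"jaw":0.8},{"xyz":[0,0,-0.145],"roll":0,"jaw":0.8},{"xyz":[0,0,-0.145],"roll":0,"jaw":0.8},{"xyz":[0,0,-0.145],"roll":0,"jaw":0.8}]'
python3 - <<'E'
from h import *
print(tool([625.5,356.3,290]),tool([625.5,356.3,137]))
im,d,T,K,D=snap('wrist');cv2.imwrite('pics/w2.png',im)
E
```

```text
time_s: 3.2
ee_pos: [550.0, 53.1, 147.7]
ee_rot: [179.9, 0.0, 94.4]
force: [0.9, 0.7, 0.3]
gripper_width: 36.7
time_s: 4.2
ee_pos: [548.7, 53.0, 290.0]
ee_rot: [-179.8, 0.0, 94.4]
force: [-0.2, 0.6, -0.9]
gripper_width: 25.9
[ 0.2966  0.0996 -0.0004] [0.2966 0.1002 0.1526]
```

View pics/w2.png

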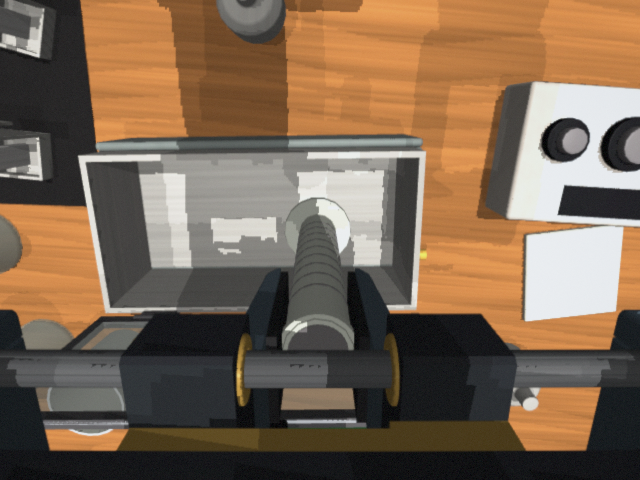

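The cylinder is gripped upright and clear of the rim. Now I'll carry it over to the tile.

```bash
python3 -m pendant '[{"xyz":[0.05,0.017,0],"roll":0,"jaw":0.8},{"xyz":[0.1,0.034,0],"roll":0,"jaw":0.8},{"xyz":[0.15,0.05,0],"roll":0,"jaw":0.8},{"xyz":[0.2,0.067,0],"roll":0,"jaw":0.8},{"xyz":[0.25,0.084,0],"roll":0,"jaw":0.8},{"xyz":[0.28,0.094,0],"roll":0,"jaw":0.8},{"xyz":[0.297,0.0996,0],"roll":0,"jaw":0.8},{"xyz":[0.297,0.0996,0],"roll":0,"jaw":0.8}]'
python3 -m pendant '[{"xyz":[0,0,0.03],"roll":0,"jaw":0.8},{"xyz":[0,0,0.07],"roll":0,"jaw":0.8},{"xyz":[0,0,0.11],"roll":0,"jaw":0.8},{"xyz":[0,0,0.135],"roll":0,"jaw":0.8},{"xyz":[0,0,0.145],"roll":0,"jaw":0.8},{"xyz":[0,0,0.15],"roll":0,"jaw":0.8},{"xyz":[0,0,0.15],"roll":0,"jaw":0.8},{"xyz":[0,0,0.15],"roll":0,"jaw":0.8}]'
python3 - <<'E'
from h import *
print(env.state()['force'],env.state()['ee_pos'],tool([625.5,356.3,136]))
im,d,T,K,D=snap('wrist');W=cloud(d,T,K,D).reshape(-1,3)
m=(abs(W[:,2]-8)<2.5)&(abs(W[:,0]-625)<70)&(abs(W[:,1]-356)<70);print(m.sum(),W[m].min(0),W[m].max(0))
cv2.imwrite('pics/w3.png',im)
E
```

```text
time_s: 5.25
ee_pos: [626.1, 357.8, 289.7]
ee_rot: [-179.8, 0.1, 94.5]
force: [-0.5, -0.8, -1.3]
gripper_width: 25.7
time_s: 6.25
ee_pos: [626.9, 357.0, 143.2]
ee_rot: [179.9, -0.0, 94.4]
force: [0.2, 0.1, -0.0]
gripper_width: 25.8
[ 0.16435722  0.06397239 -0.02413638] [626.90660153 356.98375382 143.23258582] [-0.0006 -0.0015  0.0072]
14835 [556.74384118 292.22149984   5.50675891] [681.41905998 419.82292729  10.49855775]
```

View pics/w3.png

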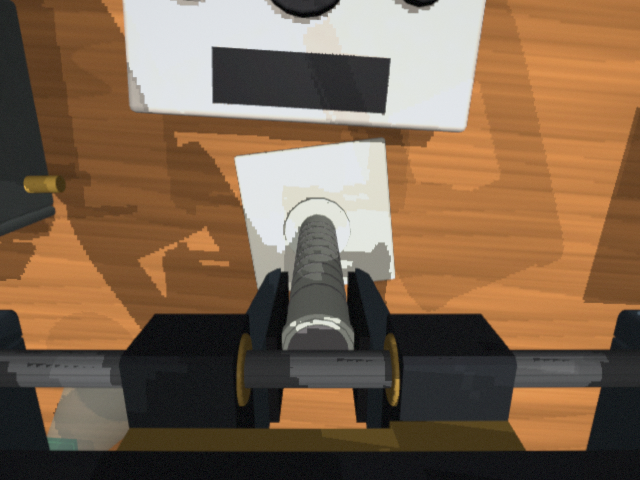

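The foot is centred over the white tile at (317,225), a few mm above it. I'll lower it, release and retreat.

```bash
python3 -m pendant '[{"xyz":[0,0,0.001],"roll":0,"jaw":0.8},{"xyz":[0,0,0.002],"roll":0,"jaw":0.8},{"xyz":[0,0,0.003],"roll":0,"jaw":0.8},{"xyz":[0,0,0.004],"roll":0,"jaw":0.8},{"xyz":[0,0,0.005],"roll":0,"jaw":0.8},{"xyz":[0,0,0.005],"roll":0,"jaw":0.8},{"xyz":[0,0,0.005],"roll":0,"jaw":0.8},{"xyz":[0,0,0.005],"roll":0,"jaw":0.8}]'
python3 -m pendant '[{"xyz":[0,0,0],"roll":0,"jaw":0.4},{"xyz":[0,0,0],"roll":0,"jaw":0.4},{"xyz":[0,0,0],"roll":0,"jaw":0.4},{"xyz":[0,0,0],"roll":0,"jaw":0.4},{"xyz":[0,0,-0.04],"roll":0,"jaw":0.4},{"xyz":[0,0,-0.1],"roll":0,"jaw":0.4},{"xyz":[0,0,-0.165],"roll":0,"jaw":0.4},{"xyz":[0,0,-0.165],"roll":0,"jaw":0.4}]'
python3 - <<'E'
from h import *
im,d,T,K,D=snap('top');W=cloud(d,T,K,D).reshape(-1,3)
m=(W[:,2]>165)&(W[:,2]<180)&(abs(W[:,0]-625)<40)&(abs(W[:,1]-356)<40);print('cyl top',m.sum(),W[m].mean(0) if m.any() else 0)
print(tool([520,-150,300]),env.state()['ee_pos'])
E
```

```text
time_s: 7.3
ee_pos: [626.4, 356.8, 137.0]
ee_rot: [180.0, 0.0, 94.4]
force: [-0.2, -0.1, -1.9]
gripper_width: 25.9
time_s: 8.3
ee_pos: [628.1, 357.8, 309.1]
ee_rot: [179.3, -0.3, 94.4]
force: [0.2, -0.1, -0.1]
gripper_width: 55.1
cyl top 0 0
[-0.4977 -0.1455  0.0034] [627.21713653 357.27111988 305.69492121]
```

```bash
python3 -c "
from h import *
print(tool([530,-305,320]))"
python3 -m pendant '[{"xyz":[-0.062,-0.012,0],"roll":0,"jaw":0.4},{"xyz":[-0.124,-0.025,-0.01],"roll":0,"jaw":0.4},{"xyz":[-0.186,-0.037,-0.01],"roll":0,"jaw":0.4},{"xyz":[-0.248,-0.05,-0.01],"roll":0,"jaw":0.4},{"xyz":[-0.31,-0.06,-0.01],"roll":0,"jaw":0.4},{"xyz":[-0.37,-0.08,-0.01],"roll":0,"jaw":0.4},{"xyz":[-0.43,-0.1,-0.01],"roll":0,"jaw":0.4},{"xyz":[-0.49,-0.12,-0.01],"roll":0,"jaw":0.4}]'
python3 -c "
from h import *
print(tool([530,-305,320]))"
```

```text
[-0.6529 -0.1472 -0.0171]
time_s: 9.35
ee_pos: [544.0, -136.5, 309.9]
ee_rot: [-179.8, -0.1, 94.4]
force: [-0.2, -0.3, 0.0]
gripper_width: 54.9
[-0.1669 -0.0268 -0.0102]
```

```bash
python3 -m pendant '[{"xyz":[-0.06,-0.01,-0.005],"roll":0,"jaw":0.4},{"xyz":[-0.12,-0.02,-0.01],"roll":0,"jaw":0.4},{"xyz":[-0.167,-0.027,-0.01],"roll":0,"jaw":0.4},{"xyz":[-0.167,-0.027,-0.01],"roll":0,"jaw":0.4},{"xyz":[-0.167,-0.027,-0.01],"roll":0,"jaw":0.4},{"xyz":[-0.167,-0.027,-0.01],"roll":0,"jaw":0.4},{"xyz":[-0.167,-0.027,-0.01],"roll":0,"jaw":0.4},{"xyz":[-0.167,-0.027,-0.01],"roll":0,"jaw":0.4}]'
python3 - <<'E'
from h import *
im,d,T,K,D=snap('wrist');W=cloud(d,T,K,D);np.savez('w4',im=im,d=d,W=W);cv2.imwrite('pics/w4.png',im)
print(env.state()['ee_pos'])
Q=W.reshape(-1,3)
for i,(x,y) in enumerate([(523,-260),(527,-354),(396,-245),(406,-372)]):
    m=(np.hypot(Q[:,0]-x,Q[:,1]-y)<55)
    for a,b in((69,74.5),(75.5,82)):
        P=Q[m&(Q[:,2]>a)&(Q[:,2]<b)];r=cv2.minAreaRect(P[:,:2].astype(np.float32)) if len(P)>5 else 0
        print(i,a,len(P),P.mean(0).round(1),np.round(r[0],1),np.round(r[1],1),round(r[2],1))
im,d,T,K,D=snap('top');W=cloud(d,T,K,D);Q=W.reshape(-1,3)
m=(Q[:,2]>165)&(Q[:,2]<180)&(abs(Q[:,0]-625)<40)&(abs(Q[:,1]-356)<40);print('cyl top',m.sum(),Q[m].mean(0))
E
```

```text
time_s: 10.35
ee_pos: [531.4, -302.7, 322.2]
ee_rot: [180.0, 0.0, 94.4]
force: [-0.3, 0.2, -0.8]
gripper_width: 54.7
[ 531.37895436 -302.84625087  322.15515048]
0 69 246 [ 524.3 -264.9   72.2] [ 516.4 -265. ] [49.2 48.3] 88.6
0 75.5 839 [ 500.2 -264.4   78.3] [ 500.4 -264.1] [50.2 16.4] 88.7
1 69 258 [ 528.  -358.7   72. ] [ 520.9 -358.7] [49.9 48. ] 88.0
1 75.5 844 [ 504.9 -358.4   78.2] [ 505.  -358.4] [50.3 16.2] 87.6
2 69 334 [ 400.2 -249.6   72.4] [ 393.4 -253.5] [51.4 38.8] 61.9
2 75.5 1119 [ 375.7 -244.    78.4] [ 375.6 -243.9] [50.3 16.9] 77.8
3 69 322 [ 411.7 -376.5   72.3] [ 409.2 -376.2] [34.  49.7] 3.6
3 75.5 1100 [ 385.8 -377.4   78.3] [ 385.7 -377.4] [16.5 50.1] 0.9
cyl top 112 [626.15988481 355.96582662 173.90847589]
```

View pics/w4.png

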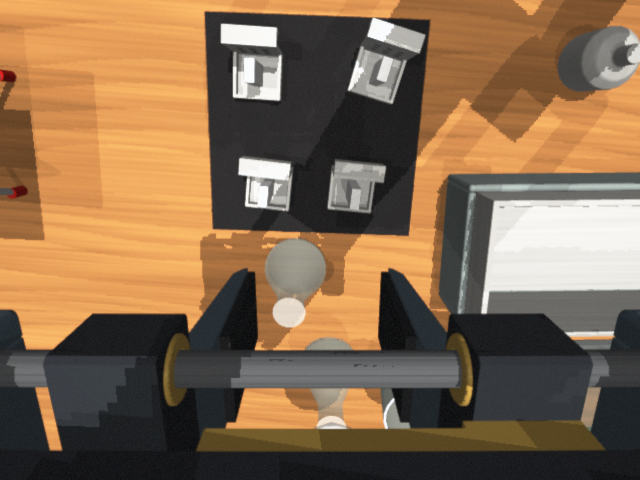

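The cylinder stands on the tile: its top is at z 174, at (626,356). The wrist view shows four baskets at (265,185), (355,187), (257,65) and (387,60), all hooking the same way. I'll start with basket A at (529,-264).

```bash
python3 -c "
from h import *
print(tool([529.5,-264.3,42]))"
python3 -m pendant '[{"xyz":[0.04,0,0.04],"roll":5.7,"jaw":0.45},{"xyz":[0.04,0,0.1],"roll":5.7,"jaw":0.45},{"xyz":[0.04,0,0.15],"roll":5.7,"jaw":0.45},{"xyz":[0.04,0,0.2],"roll":5.7,"jaw":0.45},{"xyz":[0.04,0,0.2],"roll":5.7,"jaw":0.45},{"xyz":[0.04,0,0.2],"roll":5.7,"jaw":0.45},{"xyz":[0.04,0,0.2],"roll":5.7,"jaw":0.45},{"xyz":[0.04,0,0.2],"roll":5.7,"jaw":0.45}]' 30
python3 - <<'E'
from h import *
im,d,T,K,D=snap('wrist');Q=cloud(d,T,K,D).reshape(-1,3)
P=Q[(np.hypot(Q[:,0]-525,Q[:,1]+265)<50)&(Q[:,2]>75)&(Q[:,2]<82)];r=cv2.minAreaRect(P[:,:2].astype(np.float32));print(len(P),r,P.mean(0))
print(env.state()['ee_pos'],env.state()['ee_rot'],tool([529.5,-264.3,42]))
E
```

```text
[0.0388 0.001  0.2801]
time_s: 11.45
ee_pos: [529.1, -264.0, 123.8]
ee_rot: [179.8, 0.1, 88.7]
force: [0.4, 0.5, -0.2]
gripper_width: 49.8
2866 ((500.6025085449219, -264.2746276855469), (50.196292877197266, 16.605031967163086), 88.60215759277344) [ 500.30604649 -264.28959113   78.25434591]
[ 528.84204753 -263.9061902   123.40398549] [1.79863496e+02 7.02107743e-02 8.86577448e+01] [-0.0003  0.0005  0.0814]
```

```bash
python3 -m pendant '[{"xyz":[-0.001,0,0.04],"roll":0,"jaw":0.45},{"xyz":[-0.001,0,0.081],"roll":0,"jaw":0.45},{"xyz":[-0.001,0,0.081],"roll":0,"jaw":0.45},{"xyz":[-0.001,0,0.081],"roll":0,"jaw":0.45},{"xyz":[-0.001,0,0.081],"roll":0,"jaw":1},{"xyz":[-0.001,0,0.081],"roll":0,"jaw":1},{"xyz":[-0.001,0,0.081],"roll":0,"jaw":1},{"xyz":[-0.001,0,0.081],"roll":0,"jaw":1}]' 30
python3 -m pendant '[{"xyz":[0,0,0],"roll":0,"jaw":1},{"xyz":[0,0,-0.04],"roll":0,"jaw":1},{"xyz":[0,0,-0.1],"roll":0,"jaw":1},{"xyz":[0,0,-0.16],"roll":0,"jaw":1},{"xyz":[0,0,-0.17],"roll":0,"jaw":1},{"xyz":[0,0,-0.17],"roll":0,"jaw":1},{"xyz":[0,0,-0.17],"roll":0,"jaw":1},{"xyz":[0,0,-0.17],"roll":0,"jaw":1}]'
python3 - <<'E'
from h import *
b=lambda x,y:(573.4+x*.9962-y*.0872,2.1+x*.0872+y*.9962)
print(env.state()['ee_pos'],[ (y,np.round(b(-38.5,y),1)) for y in(99,33,-33,-99)],tool([*b(-38.5,99),212]))
E
```

```text
time_s: 12.5
ee_pos: [528.2, -264.6, 41.2]
ee_rot: [180.0, 0.0, 88.7]
force: [-0.3, -0.2, 0.4]
gripper_width: 12.8
time_s: 13.5
ee_pos: [527.4, -264.2, 208.9]
ee_rot: [-179.8, -0.1, 88.7]
force: [0.1, -0.4, -0.7]
gripper_width: 10.3
[ 527.37864456 -264.15472235  208.87434854] [(99, array([526.4,  97.4])), (33, array([532.2,  31.6])), (-33, array([537.9, -34.1])), (-99, array([543.7, -99.9]))] [ 0.3614 -0.0094 -0.0025]
```

```bash
python3 -m pendant '[{"xyz":[0.06,-0.002,-0.002],"roll":-6.3,"jaw":1},{"xyz":[0.12,-0.004,-0.002],"roll":-6.3,"jaw":1},{"xyz":[0.18,-0.006,-0.002],"roll":-6.3,"jaw":1},{"xyz":[0.24,-0.008,-0.002],"roll":-6.3,"jaw":1},{"xyz":[0.3,-0.009,-0.002],"roll":-6.3,"jaw":1},{"xyz":[0.34,-0.009,-0.002],"roll":-6.3,"jaw":1},{"xyz":[0.361,-0.009,-0.002],"roll":-6.3,"jaw":1},{"xyz":[0.361,-0.009,-0.002],"roll":-6.3,"jaw":1}]'
cat >> h.py <<'E'
def hang(zb,show=None):
    """bridge of the held basket (top about height zb) against the rim, wrist camera, in bath axes"""
    im,d,T,K,D=snap('wrist');s=env.state();Q=cloud(d,T,K,D).reshape(-1,3);x,y,_=s['ee_pos']
    P=Q[(np.hypot(Q[:,0]-x,Q[:,1]-y)<60)&(abs(Q[:,2]-zb)<4)];r=cv2.minAreaRect(P[:,:2].astype(np.float32))
    F=Q[(abs(Q[:,2]-120)<4)];c,n=np.cos(np.radians(5)),np.sin(np.radians(5))
    B=np.c_[(F[:,0]-573.4)*c+(F[:,1]-2.1)*n,-(F[:,0]-573.4)*n+(F[:,1]-2.1)*c]
    G=B[(B[:,0]>-80)&(B[:,0]<-58)&(abs(B[:,1])<130)]
    k,o=np.polyfit(G[:,1],G[:,0],1)
    bc=np.array(r[0])-[573.4,2.1];bb=np.array([bc[0]*c+bc[1]*n,-bc[0]*n+bc[1]*c])
    E=B[(abs(B[:,0])<55)]
    print('bridge n',len(P),'z',P[:,2].mean().round(1),'bath xy',bb.round(1),'size',np.round(r[1],1),'ang',round(r[2],1))
    near=G[abs(G[:,1]-bb[1])<60]
    print('front rim at that y: x',round(o+k*bb[1],1),'skew deg',round(-np.degrees(k),2),len(G),'pctl',np.percentile(near[:,0],[3,97]).round(1) if len(near) else 0,'ends',E[E[:,1]<-125][:,1].mean().round(1),E[E[:,1]>125][:,1].mean().round(1))
    print('ee',s['ee_pos'].round(1),s['ee_rot'].round(1),'f',s['force'].round(1))
    if show: cv2.imwrite(show,im)
E
python3 -c "
from h import *
hang(248,'pics/w5.png')"
```

```text
time_s: 14.5
ee_pos: [527.2, 97.8, 211.9]
ee_rot: [-179.9, 0.0, 95.1]
force: [0.2, 0.4, -1.7]
gripper_width: 10.0
bridge n 7539 z 248.9 bath xy [-48.7  98.7] size [51.5 50.2] ang 5.3
front rim at that y: x -72.3 skew deg 0.1 3232 pctl [-74.7 -69.5] ends nan 136.7
ee [527.2  96.7 212. ] [-179.9    0.    95. ] f [-0.1 -0.1 -1.5]h.py:34: RuntimeWarning: Mean of empty slice.
  print('front rim at that y: x',round(o+k*bb[1],1),'skew deg',round(-np.degrees(k),2),len(G),'pctl',np.percentile(near[:,0],[3,97]).round(1) if len(near) else 0,'ends',E[E[:,1]<-125][:,1].mean().round(1),E[E[:,1]>125][:,1].mean().round(1))
  ret = ret.dtype.type(ret / rcount)
```

View pics/w5.png

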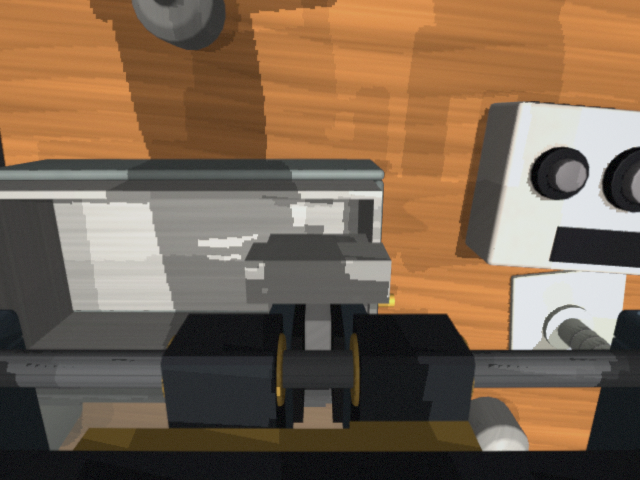

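```bash
python3 -m pendant '[{"xyz":[0,0.005,0],"roll":0,"jaw":1},{"xyz":[0,0.005,0.03],"roll":0,"jaw":1},{"xyz":[0,0.005,0.06],"roll":0,"jaw":1},{"xyz":[0,0.005,0.09],"roll":0,"jaw":1},{"xyz":[0,0.005,0.1],"roll":0,"jaw":1},{"xyz":[0,0.005,0.1],"roll":0,"jaw":1},{"xyz":[0,0.005,0.1],"roll":0,"jaw":1},{"xyz":[0,0.005,0.1],"roll":0,"jaw":1}]'
python3 - <<'E'
import re
s=open('h.py').read()
s=s.replace("""P=Q[(np.hypot(Q[:,0]-x,Q[:,1]-y)<60)&(abs(Q[:,2]-zb)<4)];r=""","""P=Q[(np.hypot(Q[:,0]-x,Q[:,1]-y)<60)&(abs(Q[:,2]-zb)<4)&(Q[:,0]<x-17)];r=""")
s=re.sub(r",'ends'.*\)\n",")\n",s)
open('h.py','w').write(s)
from h import *
hang(149,'pics/w6.png')
E
```

```text
time_s: 15.55
ee_pos: [533.4, 97.0, 114.1]
ee_rot: [179.9, -0.0, 95.0]
force: [-0.6, -0.2, -1.0]
gripper_width: 9.8
bridge n 7427 z 150.9 bath xy [-58.8  97.4] size [19.7 50.2] ang 5.2
front rim at that y: x -72.5 skew deg 0.07 5667 pctl [-74.7 -69.7]
ee [533.2  97.1 113.9] [179.9  -0.   95. ] f [-0.  -0.3 -2.1]
```

View pics/w6.png

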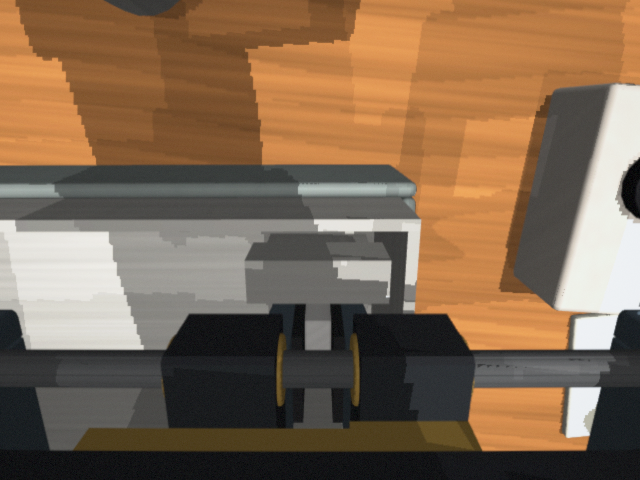

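The held basket's point is about 12 mm inside where it must sit relative to the rim, by the wrist camera measuring both. I'll shift it and measure again before lowering.

```bash
python3 -m pendant '[{"xyz":[0,-0.003,0],"roll":0,"jaw":1},{"xyz":[0,-0.006,0],"roll":0,"jaw":1},{"xyz":[0,-0.009,0],"roll":0,"jaw":1},{"xyz":[0,-0.012,0],"roll":0,"jaw":1},{"xyz":[0,-0.012,0],"roll":0,"jaw":1},{"xyz":[0,-0.012,0],"roll":0,"jaw":1},{"xyz":[0,-0.012,0],"roll":0,"jaw":1},{"xyz":[0,-0.012,0],"roll":0,"jaw":1}]'
python3 -c "
from h import *
hang(149)"
python3 -m pendant '[{"xyz":[0,0,0.002],"roll":0,"jaw":1},{"xyz":[0,0,0.004],"roll":0,"jaw":1},{"xyz":[0,0,0.006],"roll":0,"jaw":1},{"xyz":[0,0,0.008],"roll":0,"jaw":1},{"xyz":[0,0,0.01],"roll":0,"jaw":1},{"xyz":[0,0,0.012],"roll":0,"jaw":1},{"xyz":[0,0,0.012],"roll":0,"jaw":1},{"xyz":[0,0,0.012],"roll":0,"jaw":1}]'
python3 -c "
from h import *
hang(139)"
```

```text
time_s: 16.6
ee_pos: [520.7, 95.9, 112.9]
ee_rot: [180.0, 0.0, 95.0]
force: [1.0, -0.6, -1.0]
gripper_width: 9.5
bridge n 7366 z 149.9 bath xy [-71.3  97.4] size [19.6 50.2] ang 5.0
front rim at that y: x -72.8 skew deg 0.27 3687 pctl [-74.7 -69.8]
ee [520.7  95.9 112.9] [-180.    0.   95.] f [-0.1 -0.2 -1.2]
time_s: 17.65
ee_pos: [520.7, 96.0, 101.0]
ee_rot: [180.0, 0.0, 95.0]
force: [0.5, -0.1, -0.5]
gripper_width: 9.8
bridge n 7290 z 138.3 bath xy [-71.5  97.4] size [19.7 50.3] ang 5.0
front rim at that y: x -72.6 skew deg 0.07 4038 pctl [-74.7 -69.5]
ee [520.7  96.  101. ] [180.   0.  95.] f [ 0.5 -0.1 -1. ]
```

The lip is below the rim level with no contact force, so it is outside the wall. I'll continue down.

```bash
python3 -m pendant '[{"xyz":[0,0,0.002],"roll":0,"jaw":1},{"xyz":[0,0,0.005],"roll":0,"jaw":1},{"xyz":[0,0,0.007],"roll":0,"jaw":1},{"xyz":[0,0,0.01],"roll":0,"jaw":1},{"xyz":[0,0,0.012],"roll":0,"jaw":1},{"xyz":[0,0,0.014],"roll":0,"jaw":1},{"xyz":[0,0,0.0155],"roll":0,"jaw":1},{"xyz":[0,0,0.0155],"roll":0,"jaw":1}]'
python3 -c "
from h import *
hang(124)"
```

```text
time_s: 18.7
ee_pos: [520.6, 95.9, 86.1]
ee_rot: [180.0, 0.0, 95.0]
force: [-1.4, 0.3, 4.4]
gripper_width: 9.9
bridge n 8807 z 122.9 bath xy [-72.4  92.2] size [20.9 95.9] ang 1.1
front rim at that y: x -72.0 skew deg -0.31 10101 pctl [-79.3 -63.9]
ee [520.7  95.9  86.1] [180.   0.  95.] f [-1.7 -0.9  5.5]
```

Seated: the bridge top is at z 123 and there is +5 N of support. I'll release and go for basket B.

```bash
python3 -m pendant '[{"xyz":[0,0,0],"roll":0,"jaw":0.6},{"xyz":[0,0,0],"roll":0,"jaw":0.6},{"xyz":[0,0,0],"roll":0,"jaw":0.6},{"xyz":[0,0,0],"roll":0,"jaw":0.6},{"xyz":[0,0,-0.03],"roll":0,"jaw":0.6},{"xyz":[0,0,-0.08],"roll":0,"jaw":0.6},{"xyz":[0,0,-0.14],"roll":0,"jaw":0.6},{"xyz":[0,0,-0.15],"roll":0,"jaw":0.6}]'
python3 -c "
from h import *
hang(123)
print(tool([532.5,-359,236]))"
```

```text
time_s: 19.75
ee_pos: [522.9, 96.3, 239.9]
ee_rot: [179.5, -0.0, 95.0]
force: [0.3, -0.3, -0.0]
gripper_width: 36.4
bridge n 2276 z 122.6 bath xy [-74.7  94. ] size [95.1 23.4] ang 86.7
front rim at that y: x -72.9 skew deg 0.36 3555 pctl [-79.6 -66.4]
ee [522.2  96.2 238.8] [179.6  -0.   95. ] f [-0.1 -1.1  0.7]
[-0.4544 -0.0291  0.0024]
```

```bash
python3 -m pendant '[{"xyz":[-0.06,-0.004,0],"roll":7.4,"jaw":0.45},{"xyz":[-0.12,-0.008,0],"roll":7.4,"jaw":0.45},{"xyz":[-0.18,-0.012,0],"roll":7.4,"jaw":0.45},{"xyz":[-0.24,-0.015,0],"roll":7.4,"jaw":0.45},{"xyz":[-0.3,-0.019,0],"roll":7.4,"jaw":0.45},{"xyz":[-0.36,-0.023,0],"roll":7.4,"jaw":0.45},{"xyz":[-0.42,-0.027,0],"roll":7.4,"jaw":0.45},{"xyz":[-0.454,-0.029,0],"roll":7.4,"jaw":0.45}]'
python3 -m pendant '[{"xyz":[0,0,0.05],"roll":0,"jaw":0.45},{"xyz":[0,0,0.11],"roll":0,"jaw":0.45},{"xyz":[0,0,0.11],"roll":0,"jaw":0.45},{"xyz":[0,0,0.11],"roll":0,"jaw":0.45},{"xyz":[0,0,0.11],"roll":0,"jaw":0.45},{"xyz":[0,0,0.11],"roll":0,"jaw":0.45},{"xyz":[0,0,0.11],"roll":0,"jaw":0.45},{"xyz":[0,0,0.11],"roll":0,"jaw":0.45}]'
cat >> h.py <<'E'
def bask(x,y):
    im,d,T,K,D=snap('wrist');Q=cloud(d,T,K,D).reshape(-1,3)
    P=Q[(np.hypot(Q[:,0]-x+20,Q[:,1]-y)<45)&(Q[:,2]>75)&(Q[:,2]<82)]
    if len(P)<50: print('no bridge',len(P));return
    (c,w,a)=cv2.minAreaRect(P[:,:2].astype(np.float32)); a=a if w[0]<w[1] else a-90
    ctr=np.array(c)+28.8*np.array([np.cos(np.radians(a)),np.sin(np.radians(a))])
    print(len(P),np.round(w,1),'yaw',round(a,1),'centre',ctr.round(1)); s=env.state()
    g=ctr-1.2*np.array([np.cos(np.radians(a)),np.sin(np.radians(a))])
    print('ee',s['ee_pos'].round(1),s['ee_rot'].round(1),'go',tool([*g,42]),'roll',round(s['ee_rot'][2]-a-90,1))
E
python3 -c "
from h import *
bask(533.8,-359.6)"
```

```text
time_s: 20.8
ee_pos: [529.8, -361.3, 232.6]
ee_rot: [-179.8, -0.1, 87.4]
force: [-0.1, 1.0, -0.7]
gripper_width: 50.2
time_s: 21.8
ee_pos: [531.1, -358.9, 125.9]
ee_rot: [180.0, 0.0, 87.6]
force: [-0.5, -0.4, -0.2]
gripper_width: 50.0
2747 [50.2 16.6] yaw -1.9 centre [ 533.9 -359.4]
ee [ 531.  -358.9  125.7] [180.    0.   87.6] go [-0.0004  0.0017  0.0837] roll -0.5
```

```bash
python3 -m pendant '[{"xyz":[0,0.0017,0.04],"roll":-0.5,"jaw":0.45},{"xyz":[0,0.0017,0.0835],"roll":-0.5,"jaw":0.45},{"xyz":[0,0.0017,0.0835],"roll":-0.5,"jaw":0.45},{"xyz":[0,0.0017,0.0835],"roll":-0.5,"jaw":0.45},{"xyz":[0,0.0017,0.0835],"roll":-0.5,"jaw":1},{"xyz":[0,0.0017,0.0835],"roll":-0.5,"jaw":1},{"xyz":[0,0.0017,0.0835],"roll":-0.5,"jaw":1},{"xyz":[0,0.0017,0.0835],"roll":-0.5,"jaw":1}]' 30
python3 -m pendant '[{"xyz":[0,0,0],"roll":0,"jaw":1},{"xyz":[0,0,-0.04],"roll":0,"jaw":1},{"xyz":[0,0,-0.1],"roll":0,"jaw":1},{"xyz":[0,0,-0.16],"roll":0,"jaw":1},{"xyz":[0,0,-0.17],"roll":0,"jaw":1},{"xyz":[0,0,-0.17],"roll":0,"jaw":1},{"xyz":[0,0,-0.17],"roll":0,"jaw":1},{"xyz":[0,0,-0.17],"roll":0,"jaw":1}]'
python3 -c "
from h import *
s=env.state();print(s['ee_pos'],s['ee_rot'],tool([531.4,30.6,212]))"
```

```text
time_s: 22.85
ee_pos: [532.8, -359.0, 42.3]
ee_rot: [180.0, 0.0, 88.1]
force: [0.1, -0.4, -0.3]
gripper_width: 13.3
time_s: 23.85
ee_pos: [532.0, -358.4, 209.7]
ee_rot: [-179.8, -0.1, 88.1]
force: [0.0, 0.5, -0.7]
gripper_width: 9.6
[ 531.96904274 -358.42804487  209.72454372] [-1.79805583e+02 -1.23962534e-01  8.80578959e+01] [ 0.3888 -0.0138 -0.0014]
```

```bash
python3 -m pendant '[{"xyz":[0.06,-0.002,-0.002],"roll":-6.9,"jaw":1},{"xyz":[0.12,-0.004,-0.002],"roll":-6.9,"jaw":1},{"xyz":[0.18,-0.006,-0.002],"roll":-6.9,"jaw":1},{"xyz":[0.24,-0.008,-0.002],"roll":-6.9,"jaw":1},{"xyz":[0.3,-0.011,-0.002],"roll":-6.9,"jaw":1},{"xyz":[0.35,-0.013,-0.002],"roll":-6.9,"jaw":1},{"xyz":[0.389,-0.014,-0.002],"roll":-6.9,"jaw":1},{"xyz":[0.389,-0.014,-0.002],"roll":-6.9,"jaw":1}]'
python3 -m pendant '[{"xyz":[0,0,0],"roll":0,"jaw":1},{"xyz":[0,0,0.03],"roll":0,"jaw":1},{"xyz":[0,0,0.06],"roll":0,"jaw":1},{"xyz":[0,0,0.09],"roll":0,"jaw":1},{"xyz":[0,0,0.1],"roll":0,"jaw":1},{"xyz":[0,0,0.1],"roll":0,"jaw":1},{"xyz":[0,0,0.1],"roll":0,"jaw":1},{"xyz":[0,0,0.1],"roll":0,"jaw":1}]'
python3 -c "
from h import *
hang(150)"
```

```text
time_s: 24.85
ee_pos: [531.3, 32.6, 213.0]
ee_rot: [-179.9, -0.0, 95.2]
force: [-0.0, 0.1, -1.3]
gripper_width: 9.6
time_s: 25.85
ee_pos: [532.7, 30.3, 115.0]
ee_rot: [179.9, 0.0, 95.0]
force: [0.1, 0.2, -0.9]
gripper_width: 10.2
bridge n 7225 z 151.0 bath xy [-65.2  31. ] size [19.5 50.3] ang 5.2
front rim at that y: x -72.7 skew deg 0.22 9045 pctl [-78.7 -67.2]
ee [532.5  30.3 114.9] [179.9   0.   95. ] f [-0.3 -1.6 -2.2]
```

```bash
python3 -m pendant '[{"xyz":[0,-0.003,0],"roll":0,"jaw":1},{"xyz":[0,-0.006,0],"roll":0,"jaw":1},{"xyz":[0,-0.006,0],"roll":0,"jaw":1},{"xyz":[0,-0.006,0.003],"roll":0,"jaw":1},{"xyz":[0,-0.006,0.006],"roll":0,"jaw":1},{"xyz":[0,-0.006,0.01],"roll":0,"jaw":1},{"xyz":[0,-0.006,0.014],"roll":0,"jaw":1},{"xyz":[0,-0.006,0.014],"roll":0,"jaw":1}]'
python3 -c "
from h import *
hang(137)"
```

```text
time_s: 26.9
ee_pos: [525.6, 29.8, 99.5]
ee_rot: [-179.9, 0.0, 95.0]
force: [0.1, 0.6, -0.4]
gripper_width: 10.1
bridge n 7075 z 135.8 bath xy [-72.   31.1] size [19.9 50.2] ang 5.2
front rim at that y: x -72.7 skew deg 0.25 8540 pctl [-79.1 -67. ]
ee [525.8  29.8  99.7] [-180.    0.   95.] f [ 0.6 -0.4 -1.1]
```

```bash
python3 -m pendant '[{"xyz":[0,0,0.002],"roll":0,"jaw":1},{"xyz":[0,0,0.004],"roll":0,"jaw":1},{"xyz":[0,0,0.006],"roll":0,"jaw":1},{"xyz":[0,0,0.008],"roll":0,"jaw":1},{"xyz":[0,0,0.01],"roll":0,"jaw":1},{"xyz":[0,0,0.012],"roll":0,"jaw":1},{"xyz":[0,0,0.0135],"roll":0,"jaw":1},{"xyz":[0,0,0.0135],"roll":0,"jaw":1}]'
python3 -c "
from h import *
hang(124)"
```

```text
time_s: 27.95
ee_pos: [525.9, 29.8, 87.1]
ee_rot: [180.0, 0.0, 95.0]
force: [-1.3, -0.3, 4.5]
gripper_width: 9.9
bridge n 9997 z 123.0 bath xy [-72.   32.4] size [ 19.9 110.1] ang 5.7
front rim at that y: x -72.5 skew deg 0.19 14890 pctl [-79.4 -64.6]
ee [525.9  29.8  87.1] [180.   0.  95.] f [-1.1  0.2  5.5]
```

```bash
python3 -m pendant '[{"xyz":[0,0,0],"roll":0,"jaw":0.6},{"xyz":[0,0,0],"roll":0,"jaw":0.6},{"xyz":[0,0,0],"roll":0,"jaw":0.6},{"xyz":[0,0,0],"roll":0,"jaw":0.6},{"xyz":[0,0,-0.03],"roll":0,"jaw":0.6},{"xyz":[0,0,-0.08],"roll":0,"jaw":0.6},{"xyz":[0,0,-0.14],"roll":0,"jaw":0.6},{"xyz":[0,0,-0.15],"roll":0,"jaw":0.6}]'
python3 -c "
from h import *
print(tool([402.5,-249.7,236]))"
```

```text
time_s: 29.0
ee_pos: [528.1, 29.9, 240.9]
ee_rot: [179.5, 0.0, 95.0]
force: [1.2, 0.3, -0.5]
gripper_width: 36.6
[-0.2677 -0.1494  0.0037]
```

```bash
python3 -m pendant '[{"xyz":[-0.05,-0.03,0],"roll":5,"jaw":0.45},{"xyz":[-0.1,-0.06,0],"roll":10,"jaw":0.45},{"xyz":[-0.15,-0.09,0],"roll":17.2,"jaw":0.45},{"xyz":[-0.2,-0.12,0],"roll":17.2,"jaw":0.45},{"xyz":[-0.25,-0.14,0],"roll":17.2,"jaw":0.45},{"xyz":[-0.268,-0.149,0.03],"roll":17.2,"jaw":0.45},{"xyz":[-0.268,-0.149,0.08],"roll":17.2,"jaw":0.45},{"xyz":[-0.268,-0.149,0.11],"roll":17.2,"jaw":0.45}]'
python3 -c "
from h import *
bask(403.7,-250)"
```

```text
time_s: 30.0
ee_pos: [398.7, -249.4, 123.4]
ee_rot: [-179.8, -0.1, 77.7]
force: [1.3, 0.3, -0.2]
gripper_width: 50.0
2801 [50.1 16.7] yaw -11.5 centre [ 403.5 -249.8]
ee [ 396.9 -248.   120.4] [-179.4   -0.2   77.7] go [-0.0006  0.0065  0.0783] roll -0.8
```

```bash
python3 -m pendant '[{"xyz":[0,0,0],"roll":-0.6,"jaw":0.45},{"xyz":[0,0,0],"roll":-0.6,"jaw":0.45},{"xyz":[0,0,0],"roll":-0.6,"jaw":0.45},{"xyz":[0,0,0],"roll":-0.6,"jaw":0.45},{"xyz":[0,0,0],"roll":-0.6,"jaw":0.45},{"xyz":[0,0,0],"roll":-0.6,"jaw":0.45},{"xyz":[0,0,0],"roll":-0.6,"jaw":0.45},{"xyz":[0,0,0],"roll":-0.6,"jaw":0.45}]'
python3 -c "
from h import *
bask(403.7,-250)"
```

```text
time_s: 31.05
ee_pos: [400.6, -250.1, 126.4]
ee_rot: [-180.0, 0.0, 78.4]
force: [-0.4, 0.3, 1.2]
gripper_width: 50.0
2773 [50.2 17. ] yaw -12.0 centre [ 403.4 -250.2]
ee [ 400.6 -250.1  126.4] [-180.     0.    78.4] go [0.0005 0.0016 0.0844] roll 0.4
```

```bash
python3 -m pendant '[{"xyz":[0,0.0016,0.04],"roll":0.3,"jaw":0.45},{"xyz":[0,0.0016,0.084],"roll":0.3,"jaw":0.45},{"xyz":[0,0.0016,0.084],"roll":0.3,"jaw":0.45},{"xyz":[0,0.0016,0.084],"roll":0.3,"jaw":0.45},{"xyz":[0,0.0016,0.084],"roll":0.3,"jaw":1},{"xyz":[0,0.0016,0.084],"roll":0.3,"jaw":1},{"xyz":[0,0.0016,0.084],"roll":0.3,"jaw":1},{"xyz":[0,0.0016,0.084],"roll":0.3,"jaw":1}]' 30
python3 -m pendant '[{"xyz":[0,0,0],"roll":0,"jaw":1},{"xyz":[0,0,-0.04],"roll":0,"jaw":1},{"xyz":[0,0,-0.1],"roll":0,"jaw":1},{"xyz":[0,0,-0.16],"roll":0,"jaw":1},{"xyz":[0,0,-0.17],"roll":0,"jaw":1},{"xyz":[0,0,-0.17],"roll":0,"jaw":1},{"xyz":[0,0,-0.17],"roll":0,"jaw":1},{"xyz":[0,0,-0.17],"roll":0,"jaw":1}]'
python3 -c "
from h import *
s=env.state();print(s['ee_pos'],s['ee_rot'],tool([538.1,-35.6,212]))"
```

```text
time_s: 32.1
ee_pos: [402.3, -250.4, 42.7]
ee_rot: [180.0, 0.0, 78.1]
force: [0.1, 0.3, 0.4]
gripper_width: 13.2
time_s: 33.1
ee_pos: [401.4, -249.9, 210.6]
ee_rot: [-179.8, -0.1, 78.1]
force: [0.9, -0.1, -1.3]
gripper_width: 9.9
[ 401.40287427 -249.87197437  210.63550891] [-1.79794323e+02 -7.74624432e-02  7.80612042e+01] [ 0.2379  0.0894 -0.0014]
```

```bash
python3 -m pendant '[{"xyz":[0.05,0.018,-0.002],"roll":-6,"jaw":1},{"xyz":[0.1,0.037,-0.002],"roll":-12,"jaw":1},{"xyz":[0.15,0.056,-0.002],"roll":-17,"jaw":1},{"xyz":[0.2,0.075,-0.002],"roll":-17,"jaw":1},{"xyz":[0.238,0.089,-0.002],"roll":-17,"jaw":1},{"xyz":[0.238,0.089,-0.002],"roll":-17,"jaw":1},{"xyz":[0.238,0.089,-0.002],"roll":-17,"jaw":1},{"xyz":[0.238,0.089,-0.002],"roll":-17,"jaw":1}]'
python3 -m pendant '[{"xyz":[0,0,0],"roll":0,"jaw":1},{"xyz":[0,0,0.03],"roll":0,"jaw":1},{"xyz":[0,0,0.06],"roll":0,"jaw":1},{"xyz":[0,0,0.09],"roll":0,"jaw":1},{"xyz":[0,0,0.1],"roll":0,"jaw":1},{"xyz":[0,0,0.1],"roll":0,"jaw":1},{"xyz":[0,0,0.1],"roll":0,"jaw":1},{"xyz":[0,0,0.1],"roll":0,"jaw":1}]'
python3 -c "
from h import *
hang(150)"
```

```text
time_s: 34.1
ee_pos: [537.8, -36.9, 214.1]
ee_rot: [-179.9, 0.0, 95.0]
force: [0.8, -0.1, -0.6]
gripper_width: 9.7
time_s: 35.1
ee_pos: [539.2, -36.0, 115.6]
ee_rot: [179.9, 0.0, 95.1]
force: [-0.2, 0.6, -0.5]
gripper_width: 9.9
bridge n 7225 z 151.0 bath xy [-64.5 -35.7] size [20.  50.6] ang 4.7
front rim at that y: x -72.7 skew deg 0.18 9818 pctl [-78.6 -67.8]
ee [539.1 -36.  115.4] [179.9   0.   95.1] f [ 0.2 -0.7 -1.8]
```

```bash
python3 -m pendant '[{"xyz":[0,-0.003,0],"roll":0,"jaw":1},{"xyz":[0,-0.0065,0],"roll":0,"jaw":1},{"xyz":[0,-0.0065,0],"roll":0,"jaw":1},{"xyz":[0,-0.0065,0.003],"roll":0,"jaw":1},{"xyz":[0,-0.0065,0.006],"roll":0,"jaw":1},{"xyz":[0,-0.0065,0.01],"roll":0,"jaw":1},{"xyz":[0,-0.0065,0.014],"roll":0,"jaw":1},{"xyz":[0,-0.0065,0.014],"roll":0,"jaw":1}]'
python3 -c "
from h import *
hang(137)"
```

```text
time_s: 36.15
ee_pos: [531.7, -36.5, 99.9]
ee_rot: [-179.9, -0.0, 95.1]
force: [-0.4, 0.7, -0.9]
gripper_width: 9.9
bridge n 7078 z 135.8 bath xy [-72.  -35.5] size [19.6 50.2] ang 5.3
front rim at that y: x -72.7 skew deg 0.18 8920 pctl [-79.1 -67. ]
ee [532.  -36.5 100.2] [-180.     0.    95.1] f [-0.1 -0.1 -1.3]
```

```bash
python3 -m pendant '[{"xyz":[0,0,0.002],"roll":0,"jaw":1},{"xyz":[0,0,0.004],"roll":0,"jaw":1},{"xyz":[0,0,0.006],"roll":0,"jaw":1},{"xyz":[0,0,0.008],"roll":0,"jaw":1},{"xyz":[0,0,0.01],"roll":0,"jaw":1},{"xyz":[0,0,0.012],"roll":0,"jaw":1},{"xyz":[0,0,0.0135],"roll":0,"jaw":1},{"xyz":[0,0,0.0135],"roll":0,"jaw":1}]'
python3 -c "
from h import *
hang(124)"
```

```text
time_s: 37.2
ee_pos: [532.0, -36.6, 87.6]
ee_rot: [180.0, 0.0, 95.1]
force: [-2.0, -0.5, 5.5]
gripper_width: 9.5
bridge n 9774 z 123.0 bath xy [-71.8 -34.3] size [ 20.1 109.9] ang 5.9
front rim at that y: x -72.4 skew deg 0.23 15093 pctl [-79.4 -64.2]
ee [532.  -36.6  87.6] [180.    0.   95.1] f [-2.6  0.6  5.1]
```

Seated. I'll release and go for the last basket, at (414.5,-377).

```bash
python3 -m pendant '[{"xyz":[0,0,0],"roll":0,"jaw":0.6},{"xyz":[0,0,0],"roll":0,"jaw":0.6},{"xyz":[0,0,0],"roll":0,"jaw":0.6},{"xyz":[0,0,0],"roll":0,"jaw":0.6},{"xyz":[0,0,-0.03],"roll":0,"jaw":0.6},{"xyz":[0,0,-0.08],"roll":0,"jaw":0.6},{"xyz":[0,0,-0.14],"roll":0,"jaw":0.6},{"xyz":[0,0,-0.15],"roll":0,"jaw":0.6}]'
python3 -c "
from h import *
print(tool([413.3,-377,236]))
im,d,T,K,D=snap('top');Q=cloud(d,T,K,D).reshape(-1,3)
P=Q[(np.hypot(Q[:,0]-400,Q[:,1]+377)<90)&(Q[:,2]>70)&(Q[:,2]<82)];print(len(P),P.mean(0))"
```

```text
time_s: 38.25
ee_pos: [534.3, -36.7, 241.5]
ee_rot: [179.5, 0.1, 95.1]
force: [0.1, 0.4, 0.1]
gripper_width: 36.7
[-0.3283 -0.1506  0.0047]
139 [ 385.52554239 -440.55898546   76.31999911]
```

The top camera shows the last basket was knocked to y ≈ -440, so I'll go there and re-measure.

```bash
python3 -c "
from h import *
print(tool([410,-438,236]))"
python3 -m pendant '[{"xyz":[-0.05,-0.02,0],"roll":2,"jaw":0.45},{"xyz":[-0.105,-0.04,0],"roll":4,"jaw":0.45},{"xyz":[-0.16,-0.06,0],"roll":4,"jaw":0.45},{"xyz":[-0.21,-0.08,0],"roll":4,"jaw":0.45},{"xyz":[-0.265,-0.1,0],"roll":4,"jaw":0.45},{"xyz":[-0.32,-0.125,0],"roll":4,"jaw":0.45},{"xyz":[-0.37,-0.145,0],"roll":4,"jaw":0.45},{"xyz":[-0.389,-0.159,0],"roll":4,"jaw":0.45}]'
python3 -m pendant '[{"xyz":[0,0,0.05],"roll":0,"jaw":0.45},{"xyz":[0,0,0.05],"roll":0,"jaw":0.45},{"xyz":[0,0,0.05],"roll":0,"jaw":0.45},{"xyz":[0,0,0.05],"roll":0,"jaw":0.45},{"xyz":[0,0,0.05],"roll":0,"jaw":0.45},{"xyz":[0,0,0.05],"roll":0,"jaw":0.45},{"xyz":[0,0,0.05],"roll":0,"jaw":0.45},{"xyz":[0,0,0.05],"roll":0,"jaw":0.45}]'
python3 -c "
from h import *
bask(414,-440)
im,d,T,K,D=snap('wrist');cv2.imwrite('pics/w7.png',im)"
```

```text
[-0.3889 -0.1585  0.0038]
time_s: 39.3
ee_pos: [406.2, -440.1, 234.1]
ee_rot: [-179.8, -0.2, 90.9]
force: [0.4, 0.5, 0.0]
gripper_width: 50.2
time_s: 40.3
ee_pos: [408.0, -438.1, 187.0]
ee_rot: [180.0, 0.0, 91.1]
force: [0.3, -0.2, 0.1]
gripper_width: 50.0
1773 [16.5 50.1] yaw 16.7 centre [ 404.9 -436.2]
ee [ 408. -438.  187.] [180.    0.   91.1] go [ 0.0015 -0.0042  0.145 ] roll -15.6
```

View pics/w7.png

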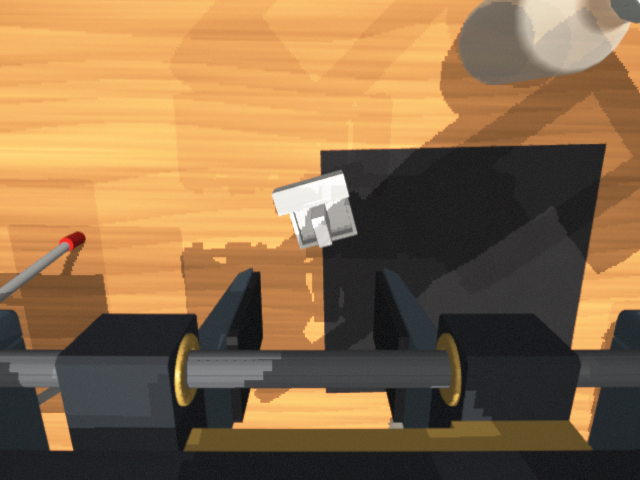

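The basket is upright at (320,210), half off the mat, yaw 16.7°. Matching that yaw would exceed joint 6's range (-154°), so I'll grip at yaw 97 and let the flat pads turn the bar square.

```bash
python3 -m pendant '[{"xyz":[0.002,-0.002,0.04],"roll":-5.9,"jaw":0.45},{"xyz":[0.002,-0.002,0.09],"roll":-5.9,"jaw":0.45},{"xyz":[0.002,-0.002,0.12],"roll":-5.9,"jaw":0.45},{"xyz":[0.002,-0.002,0.145],"roll":-5.9,"jaw":0.45},{"xyz":[0.002,-0.002,0.145],"roll":-5.9,"jaw":0.45},{"xyz":[0.002,-0.002,0.145],"roll":-5.9,"jaw":0.45},{"xyz":[0.002,-0.002,0.145],"roll":-5.9,"jaw":0.45},{"xyz":[0.002,-0.002,0.145],"roll":-5.9,"jaw":0.45}]'
python3 -c "
from h import *
bask(406,-436);print(env.state()['qpos'])"
```

```text
time_s: 41.4
ee_pos: [406.3, -436.5, 43.0]
ee_rot: [179.9, 0.1, 97.0]
force: [0.8, -0.4, 0.8]
gripper_width: 49.9
7456 [56.2 72.9] yaw 13.0 centre [ 423.3 -431. ]
ee [ 406.2 -436.4   42.8] [1.8e+02 1.0e-01 9.7e+01] go [0.0032 0.0164 0.0008] roll -6.1
[-4.81540196e+01  2.88650680e+01  9.97908360e+01 -4.69997787e-04
  5.12586728e+01 -1.45115917e+02]
```

```bash
python3 -m pendant '[{"xyz":[0,0,0],"roll":0,"jaw":0.85},{"xyz":[0,0,0],"roll":0,"jaw":0.85},{"xyz":[0,0,0],"roll":0,"jaw":0.85},{"xyz":[0,0,0],"roll":0,"jaw":0.9},{"xyz":[0,0,0],"roll":0,"jaw":1},{"xyz":[0,0,0],"roll":0,"jaw":1},{"xyz":[0,0,0],"roll":0,"jaw":1},{"xyz":[0,0,0],"roll":0,"jaw":1}]' 30
python3 -m pendant '[{"xyz":[0,0,0],"roll":0,"jaw":1},{"xyz":[0,0,-0.04],"roll":0,"jaw":1},{"xyz":[0,0,-0.1],"roll":0,"jaw":1},{"xyz":[0,0,-0.16],"roll":0,"jaw":1},{"xyz":[0,0,-0.17],"roll":0,"jaw":1},{"xyz":[0,0,-0.17],"roll":0,"jaw":1},{"xyz":[0,0,-0.17],"roll":0,"jaw":1},{"xyz":[0,0,-0.17],"roll":0,"jaw":1}]'
python3 -c "
from h import *
hang(248)
print(env.state()['qpos'][5],tool([543.9,-101,214]))"
```

```text
time_s: 42.45
ee_pos: [405.9, -436.0, 41.9]
ee_rot: [180.0, -0.0, 97.0]
force: [-0.2, 0.3, -0.5]
gripper_width: 9.7
time_s: 43.45
ee_pos: [405.4, -435.4, 209.9]
ee_rot: [-179.9, -0.2, 97.0]
force: [1.0, 0.3, -1.0]
gripper_width: 9.5Traceback (most recent call last):
  File "<string>", line 3, in <module>
    hang(248)
    ~~~~^^^^^
  File "h.py", line 29, in hang
    k,o=np.polyfit(G[:,1],G[:,0],1)
        ~~~~~~~~~~^^^^^^^^^^^^^^^^^
    raise TypeError("expected non-empty vector for x")
TypeError: expected non-empty vector for x
```

```bash
python3 -m pendant '[{"xyz":[0.05,0.028,-0.003],"roll":0,"jaw":1},{"xyz":[0.1,0.057,-0.003],"roll":1,"jaw":1},{"xyz":[0.15,0.085,-0.003],"roll":2,"jaw":1},{"xyz":[0.2,0.113,-0.003],"roll":2,"jaw":1},{"xyz":[0.25,0.141,-0.003],"roll":2,"jaw":1},{"xyz":[0.29,0.164,-0.003],"roll":2,"jaw":1},{"xyz":[0.315,0.178,-0.003],"roll":2,"jaw":1},{"xyz":[0.315,0.178,-0.003],"roll":2,"jaw":1}]'
python3 -m pendant '[{"xyz":[0,0,0],"roll":0,"jaw":1},{"xyz":[0,0,0],"roll":0,"jaw":1},{"xyz":[0,0,0.03],"roll":0,"jaw":1},{"xyz":[0,0,0.04],"roll":0,"jaw":1},{"xyz":[0,0,0.04],"roll":0,"jaw":1},{"xyz":[0,0,0.04],"roll":0,"jaw":1},{"xyz":[0,0,0.04],"roll":0,"jaw":1},{"xyz":[0,0,0.04],"roll":0,"jaw":1}]'
python3 -c "
from h import *
hang(212,'pics/w8.png')"
```

```text
time_s: 44.5
ee_pos: [544.8, -100.1, 214.1]
ee_rot: [-179.9, -0.0, 95.2]
force: [0.7, 0.0, -0.5]
gripper_width: 10.0
time_s: 45.5
ee_pos: [544.7, -101.9, 175.5]
ee_rot: [179.9, 0.0, 95.0]
force: [0.5, 0.0, -1.8]
gripper_width: 9.7
bridge n 7406 z 211.8 bath xy [ -65.7 -101.8] size [21.3 50.3] ang 4.8
front rim at that y: x -72.8 skew deg 0.07 5703 pctl [-79.  -67.6]
ee [ 544.6 -101.8  175.4] [180.   0.  95.] f [-0.1 -0.3 -0.4]
```

View pics/w8.png

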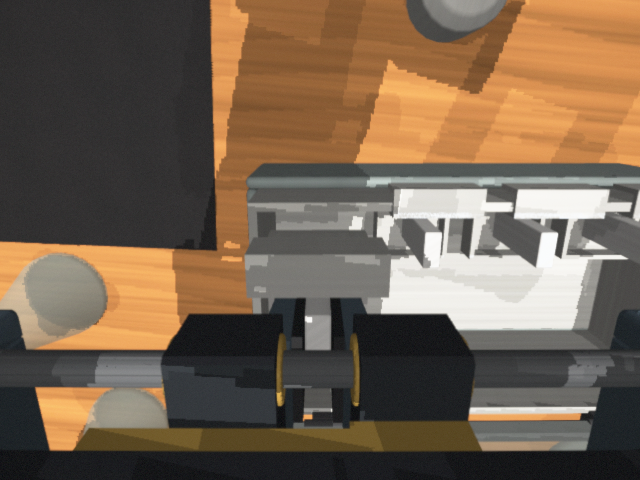

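```bash
python3 -m pendant '[{"xyz":[0,0,0.03],"roll":0,"jaw":1},{"xyz":[0,0,0.06],"roll":0,"jaw":1},{"xyz":[0,0,0.06],"roll":0,"jaw":1},{"xyz":[0,0,0.06],"roll":0,"jaw":1},{"xyz":[0,-0.003,0.06],"roll":0,"jaw":1},{"xyz":[0,-0.0055,0.06],"roll":0,"jaw":1},{"xyz":[0,-0.0055,0.06],"roll":0,"jaw":1},{"xyz":[0,-0.0055,0.06],"roll":0,"jaw":1}]'
python3 -c "
from h import *
hang(151)"
```

```text
time_s: 46.55
ee_pos: [539.1, -102.3, 115.2]
ee_rot: [180.0, 0.0, 95.0]
force: [0.6, -0.2, -1.1]
gripper_width: 10.2
bridge n 7493 z 151.4 bath xy [ -71.3 -101.7] size [21.6 50.2] ang 4.7
front rim at that y: x -73.2 skew deg -0.15 5860 pctl [-79.5 -66.6]
ee [ 539.  -102.3  115.1] [180.   0.  95.] f [-0.1  0.4 -1. ]
```

```bash
python3 -m pendant '[{"xyz":[0,0,0.003],"roll":0,"jaw":1},{"xyz":[0,0,0.006],"roll":0,"jaw":1},{"xyz":[0,0,0.009],"roll":0,"jaw":1},{"xyz":[0,0,0.012],"roll":0,"jaw":1},{"xyz":[0,0,0.015],"roll":0,"jaw":1},{"xyz":[0,0,0.015],"roll":0,"jaw":1},{"xyz":[0,0,0.015],"roll":0,"jaw":1},{"xyz":[0,0,0.015],"roll":0,"jaw":1}]'
python3 -c "
from h import *
hang(136)"
```

```text
time_s: 47.6
ee_pos: [539.1, -102.3, 100.1]
ee_rot: [180.0, 0.0, 95.0]
force: [-0.8, -0.1, -1.1]
gripper_width: 9.7
bridge n 7496 z 136.4 bath xy [ -71.2 -101.7] size [21.9 50.3] ang 4.6
front rim at that y: x -73.1 skew deg -0.11 6217 pctl [-79.5 -66.7]
ee [ 539.1 -102.3  100.1] [180.   0.  95.] f [-1.5  0.7 -2. ]
```

```bash
python3 -m pendant '[{"xyz":[0,0,0.002],"roll":0,"jaw":1},{"xyz":[0,0,0.004],"roll":0,"jaw":1},{"xyz":[0,0,0.006],"roll":0,"jaw":1},{"xyz":[0,0,0.008],"roll":0,"jaw":1},{"xyz":[0,0,0.01],"roll":0,"jaw":1},{"xyz":[0,0,0.012],"roll":0,"jaw":1},{"xyz":[0,0,0.014],"roll":0,"jaw":1},{"xyz":[0,0,0.014],"roll":0,"jaw":1}]'
python3 -c "
from h import *
hang(124)"
```

```text
time_s: 48.65
ee_pos: [539.0, -102.3, 86.9]
ee_rot: [180.0, 0.0, 95.0]
force: [-0.7, 0.7, 4.9]
gripper_width: 10.0
bridge n 9800 z 123.1 bath xy [-71.4 -93.4] size [21.7 94.5] ang 5.7
front rim at that y: x -72.0 skew deg 0.73 12148 pctl [-79.5 -62.5]
ee [ 539.  -102.3   86.9] [180.   0.  95.] f [-0.6  0.3  4.8]
```

```bash
python3 -m pendant '[{"xyz":[0,0,0],"roll":0,"jaw":0.6},{"xyz":[0,0,0],"roll":0,"jaw":0.6},{"xyz":[0,0,0],"roll":0,"jaw":0.6},{"xyz":[0,0,0],"roll":0,"jaw":0.6},{"xyz":[0,0,-0.04],"roll":0,"jaw":0.6},{"xyz":[0,0,-0.1],"roll":0,"jaw":0.6},{"xyz":[0,0,-0.16],"roll":0,"jaw":0.6},{"xyz":[0,0,-0.22],"roll":0,"jaw":0.6}]'
python3 -m pendant '[{"xyz":[0.06,0.01,-0.025],"roll":0,"jaw":1},{"xyz":[0.1,0.01,-0.025],"roll":0,"jaw":1},{"xyz":[0.1,0.01,-0.025],"roll":0,"jaw":1},{"xyz":[0.1,0.01,-0.025],"roll":0,"jaw":1},{"xyz":[0.1,0.01,-0.025],"roll":0,"jaw":1},{"xyz":[0.1,0.01,-0.025],"roll":0,"jaw":1},{"xyz":[0.1,0.01,-0.025],"roll":0,"jaw":1},{"xyz":[0.1,0.01,-0.025],"roll":0,"jaw":1}]'
python3 - <<'E'
from h import *
im,d,T,K,D=snap('wrist');cv2.imwrite('pics/w9.png',im);Q=cloud(d,T,K,D).reshape(-1,3)
c,n=np.cos(np.radians(5)),np.sin(np.radians(5))
bx=(Q[:,0]-573.4)*c+(Q[:,1]-2.1)*n;by=-(Q[:,0]-573.4)*n+(Q[:,1]-2.1)*c
for y in(98,31,-35,-102):
    m=(abs(by-y)<22)&(bx>-92)&(bx<-58)&(Q[:,2]>118.5)&(Q[:,2]<130);b=(abs(by-y)<8)&(bx>-60)&(bx<-25)&(Q[:,2]>100)&(Q[:,2]<125)
    print(y,m.sum(),Q[m,2].mean().round(1),'x',np.percentile(bx[m],[2,98]).round(1),'bar',b.sum(),Q[b,2].mean() if b.any() else 0)
im2,d,T,K,D=snap('top');W=cloud(d,T,K,D);L=W[140:190,295:435].reshape(-1,3);L=L[(L[:,2]>140)&(L[:,2]<300)]
bx=(L[:,0]-573.4)*c+(L[:,1]-2.1)*n;print('lid',[(z,bx[abs(L[:,2]-z)<8].mean().round(1)) for z in(150,200,250,275)],L[:,2].max())
print(env.state()['ee_pos'],env.state()['ee_rot'])
E
```

```text
time_s: 49.7
ee_pos: [538.7, -102.2, 307.9]
ee_rot: [180.0, 0.0, 95.0]
force: [1.2, -0.5, 0.3]
gripper_width: 36.1
time_s: 50.7
ee_pos: [540.3, -2.1, 330.9]
ee_rot: [-180.0, 0.0, 94.9]
force: [-0.5, -0.0, 0.6]
gripper_width: 0.4
98 930 123.4 x [-82.4 -66.5] bar 365 114.43212846276758
31 927 123.2 x [-82.4 -66.5] bar 310 115.20242260923382
-35 904 123.3 x [-82.6 -66.7] bar 302 115.79090287975356
-102 899 123.2 x [-82.2 -66.6] bar 365 114.03146443422102
lid [(150, np.float64(68.4)), (200, np.float64(65.6)), (250, np.float64(62.8)), (275, np.float64(64.0))] 293.60403472357996
[540.28912095  -1.90516531 330.93494824] [-1.79999663e+02  4.28640539e-03  9.49509648e+01]
```

View pics/w9.png

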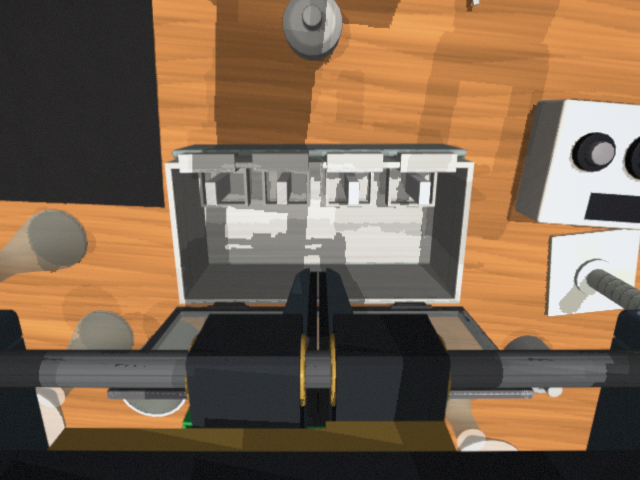

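All four baskets hang level, with bridge tops at z 123 and lips outside the front wall. Next is the lid: go over and behind it with the fingers shut.

```bash
python3 -m pendant '[{"xyz":[0.001,0.05,0],"roll":0,"jaw":1},{"xyz":[0.001,0.1,0],"roll":0,"jaw":1},{"xyz":[0.001,0.138,0],"roll":0,"jaw":1},{"xyz":[0.001,0.138,0],"roll":0,"jaw":1},{"xyz":[0.001,0.138,0.02],"roll":0,"jaw":1},{"xyz":[0.001,0.138,0.058],"roll":0,"jaw":1},{"xyz":[0.001,0.138,0.058],"roll":0,"jaw":1},{"xyz":[0.001,0.138,0.058],"roll":0,"jaw":1}]'
python3 - <<'E'
from h import *
s=env.state();p=s['ee_pos'];c,n=np.cos(np.radians(5)),np.sin(np.radians(5))
print(p,s['ee_rot'],s['force'],'bath',(p[0]-573.4)*c+(p[1]-2.1)*n,-(p[0]-573.4)*n+(p[1]-2.1)*c)
im,d,T,K,D=snap('side');cv2.imwrite('pics/s1.png',im[130:370,250:560])
E
```

```text
time_s: 51.8
ee_pos: [677.8, 11.0, 274.8]
ee_rot: [179.9, 0.0, 95.0]
force: [-0.7, 0.3, 0.2]
gripper_width: 0.7
[677.79234443  11.03931605 274.84816972] [1.79869910e+02 1.88682414e-02 9.49562899e+01] [-0.66226404  0.32162212  0.15312543] bath 104.77421277601627 -0.19309306221511946
```

View pics/s1.png

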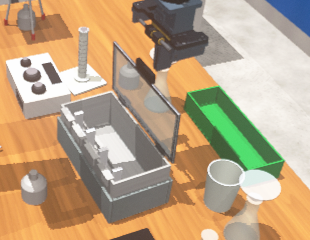

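```bash
python3 -m pendant '[{"xyz":[0,-0.015,0],"roll":0,"jaw":1},{"xyz":[0,-0.028,0],"roll":0,"jaw":1},{"xyz":[0,-0.04,0],"roll":0,"jaw":1},{"xyz":[0,-0.053,0.001],"roll":0,"jaw":1},{"xyz":[0,-0.066,0.004],"roll":0,"jaw":1},{"xyz":[0,-0.078,0.009],"roll":0,"jaw":1},{"xyz":[0,-0.089,0.014],"roll":0,"jaw":1},{"xyz":[0,-0.089,0.014],"roll":0,"jaw":1}]'
python3 -c "
from h import *
s=env.state();print(s['ee_pos'],s['force'])"
python3 -m pendant '[{"xyz":[0,-0.011,0.006],"roll":0,"jaw":1},{"xyz":[0,-0.022,0.013],"roll":0,"jaw":1},{"xyz":[0,-0.0325,0.021],"roll":0,"jaw":1},{"xyz":[0,-0.042,0.03],"roll":0,"jaw":1},{"xyz":[0,-0.05,0.039],"roll":0,"jaw":1},{"xyz":[0,-0.058,0.05],"roll":0,"jaw":1},{"xyz":[0,-0.064,0.061],"roll":0,"jaw":1},{"xyz":[0,-0.064,0.061],"roll":0,"jaw":1}]'
python3 - <<'E'
from h import *
s=env.state();print(s['ee_pos'],s['force'])
im,d,T,K,D=snap('side');cv2.imwrite('pics/s2.png',im[130:370,250:560])
E
```

```text
time_s: 52.85
ee_pos: [587.6, 3.3, 258.8]
ee_rot: [-179.9, -0.0, 95.0]
force: [-0.8, 0.1, 0.7]
gripper_width: 0.3
[587.6429154    3.32992639 258.84757835] [-0.84264235  0.07340389  0.71364981]
time_s: 53.85
ee_pos: [523.9, -2.2, 196.7]
ee_rot: [-179.8, -0.0, 95.0]
force: [-0.3, 0.2, 0.6]
gripper_width: 0.0
[523.87905129  -2.15794702 196.70633298] [-0.33539974  0.20494223  0.55642185]
```

View pics/s2.png

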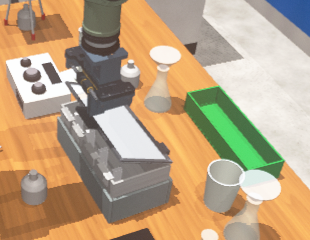

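The lid is following the fingertips down, at about 25°. I'll continue to shut.

```bash
python3 -m pendant '[{"xyz":[0,-0.005,0.012],"roll":0,"jaw":1},{"xyz":[0,-0.01,0.023],"roll":0,"jaw":1},{"xyz":[0,-0.013,0.033],"roll":0,"jaw":1},{"xyz":[0,-0.015,0.043],"roll":0,"jaw":1},{"xyz":[0,-0.016,0.05],"roll":0,"jaw":1},{"xyz":[0,-0.017,0.056],"roll":0,"jaw":1},{"xyz":[0,-0.017,0.059],"roll":0,"jaw":1},{"xyz":[0,-0.017,0.059],"roll":0,"jaw":1}]'
python3 -c "
from h import *
s=env.state();print(s['ee_pos'],s['force'])
im,d,T,K,D=snap('wrist');W=cloud(d,T,K,D);cv2.imwrite('pics/w10.png',im)
im,d,T,K,D=snap('top');np.savez('t2',im=im,W=cloud(d,T,K,D))"
```

```text
time_s: 54.9
ee_pos: [508.4, -3.6, 138.8]
ee_rot: [180.0, 0.0, 95.0]
force: [0.1, -0.3, -0.5]
gripper_width: 0.5
[508.40114815  -3.56478649 138.76782597] [ 0.0986286  -0.29514704 -0.52787711]
```

```bash
python3 -m pendant '[{"xyz":[0,0,0.001],"roll":0,"jaw":1},{"xyz":[0,0,0.002],"roll":0,"jaw":1},{"xyz":[0,0,0.003],"roll":0,"jaw":1},{"xyz":[0,0,0.004],"roll":0,"jaw":1},{"xyz":[0,0,0.004],"roll":0,"jaw":1},{"xyz":[0,0,0.004],"roll":0,"jaw":1},{"xyz":[0,0,0.004],"roll":0,"jaw":1},{"xyz":[0,0,0.004],"roll":0,"jaw":1}]'
```

```text
time_s: 56.0
ee_pos: [508.5, -3.6, 136.1]
ee_rot: [179.9, 0.0, 95.0]
force: [-1.1, -0.2, 7.7]
gripper_width: 0.9
```

```bash
python3 -m pendant '[{"xyz":[0,0,0.001],"roll":0,"jaw":1},{"xyz":[0,0,0.0015],"roll":0,"jaw":1},{"xyz":[0,0,0.0015],"roll":0,"jaw":1},{"xyz":[0,0,0.0015],"roll":0,"jaw":1},{"xyz":[0,0,0.0015],"roll":0,"jaw":1},{"xyz":[0,0,0.0015],"roll":0,"jaw":1},{"xyz":[0,0,0.0015],"roll":0,"jaw":1},{"xyz":[0,0,0.0015],"roll":0,"jaw":1}]'
python3 -m pendant '[{"xyz":[0,0,-0.03],"roll":0,"jaw":1},{"xyz":[0,0,-0.08],"roll":0,"jaw":1},{"xyz":[0,0,-0.14],"roll":0,"jaw":1},{"xyz":[0,0,-0.14],"roll":0,"jaw":1},{"xyz":[0,0,-0.14],"roll":0,"jaw":1},{"xyz":[0,0,-0.14],"roll":0,"jaw":1},{"xyz":[0,0,-0.14],"roll":0,"jaw":1},{"xyz":[0,0,-0.14],"roll":0,"jaw":1}]'
python3 - <<'E'
from h import *
im,d,T,K,D=snap('wrist');Q=cloud(d,T,K,D).reshape(-1,3);cv2.imwrite('pics/w11.png',im)
c,n=np.cos(np.radians(5)),np.sin(np.radians(5))
bx=(Q[:,0]-573.4)*c+(Q[:,1]-2.1)*n;by=-(Q[:,0]-573.4)*n+(Q[:,1]-2.1)*c
for x in(-90,-60,-30,0,30):
  for a in(100,0,-100):
    m=(abs(bx-x)<5)&(abs(by-a)<20);print(x,a,m.sum(),np.nanmedian(Q[m,2]).round(1) if m.any() else '',end=' | ')
print(tool([472,336,200]),env.state()['ee_pos'])
E
```

```text
time_s: 57.0
ee_pos: [508.6, -3.6, 136.0]
ee_rot: [179.9, 0.0, 95.0]
force: [-3.9, 0.4, 17.5]
gripper_width: 0.3
time_s: 58.0
ee_pos: [508.1, -3.6, 272.7]
ee_rot: [-179.9, -0.0, 95.0]
force: [0.5, -0.3, -0.4]
gripper_width: -0.1
-90 100 373 0.5 | -90 0 17331 380.9 | -90 -100 371 0.3 | -60 100 631 130.4 | -60 0 1169 131.5 | -60 -100 619 130.2 | -30 100 584 130.4 | -30 0 396 130.2 | -30 -100 590 130.3 | 0 100 528 130.4 | 0 0 20 130.5 | 0 -100 532 130.3 | 30 100 221 130.5 | 30 0 22 130.4 | 30 -100 208 130.2 | [ 0.3414 -0.0066  0.0729] [508.19318814  -3.58595137 272.91750914]
```

View pics/w11.png

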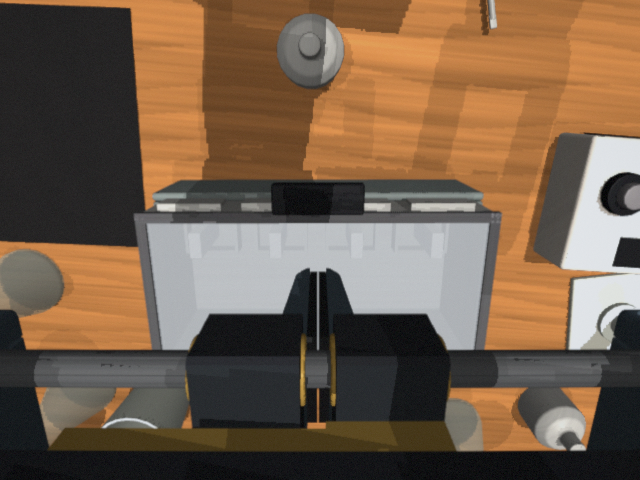

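The lid is level: its panel reads 130.2–130.5 at every spot, and it stopped against 17 N. Now the keys, starting with a look at them from close by.

```bash
python3 -m pendant '[{"xyz":[0.06,0.006,0],"roll":0,"jaw":1},{"xyz":[0.12,0.011,0],"roll":0,"jaw":1},{"xyz":[0.18,0.017,0],"roll":0,"jaw":1},{"xyz":[0.24,0.022,0],"roll":0,"jaw":1},{"xyz":[0.3,0.028,0.02],"roll":0,"jaw":1},{"xyz":[0.338,0.0315,0.03],"roll":0,"jaw":1},{"xyz":[0.338,0.0315,0.03],"roll":0,"jaw":1},{"xyz":[0.338,0.0315,0.03],"roll":0,"jaw":1}]'
python3 - <<'E'
from h import *
im,d,T,K,D=snap('wrist');Q=cloud(d,T,K,D).reshape(-1,3)
for n,y in(('large',336),('medium',273),('small',398)):
    P=Q[(np.hypot(Q[:,0]-470,Q[:,1]-y)<26)&(Q[:,2]>65)&(Q[:,2]<85)];zt=np.percentile(P[:,2],90);P=P[P[:,2]>zt-2]
    print(n,len(P),zt,np.round(cv2.minEnclosingCircle(P[:,:2].astype(np.float32)),1) if 0 else (P.min(0)+P.max(0))/2,P.mean(0),np.ptp(P,0))
print(env.state()['ee_pos'],tool([470,336,100]))
im2,d2,T2,K2,D2=snap('top');Q=cloud(d2,T2,K2,D2).reshape(-1,3)
m=(Q[:,2]>165)&(Q[:,2]<180)&(abs(Q[:,0]-625)<40)&(abs(Q[:,1]-356)<40);print('cyl',m.sum(),Q[m].mean(0) if m.any() else 0)
E
```

```text
time_s: 59.05
ee_pos: [510.5, 335.3, 243.4]
ee_rot: [-180.0, 0.0, 95.0]
force: [-0.3, -0.3, -0.8]
gripper_width: 0.3
large 1277 82.86056017113992 [469.09638794 338.01783581  82.81985748] [468.89700152 337.85892671  82.31161796] [32.60790306 32.10555735  3.91775717]
medium 631 82.55104042908573 [470.35192772 276.14262736  82.56193828] [470.11701396 276.17079771  82.15025927] [22.80846923 22.13886173  4.01166665]
small 275 82.18252221799048 [468.26809556 399.90185497  82.15726983] [468.05251098 399.57746792  82.08508974] [15.22232544 14.99241905  3.91463002]
[510.7078701  334.93987255 243.81073418] [ 0.0046 -0.0405  0.1438]
cyl 47 [630.25422997 349.84836231 174.13318552]
```

Key tops are at z 82 with diameters 33/23/15 mm, which matches the sizes given. Going above the large key, then pressing.

```bash
python3 -m pendant '[{"xyz":[0.006,-0.0405,0.03],"roll":0,"jaw":1},{"xyz":[0.006,-0.0405,0.08],"roll":0,"jaw":1},{"xyz":[0.006,-0.0405,0.12],"roll":0,"jaw":1},{"xyz":[0.006,-0.0405,0.145],"roll":0,"jaw":1},{"xyz":[0.006,-0.0405,0.145],"roll":0,"jaw":1},{"xyz":[0.006,-0.0405,0.145],"roll":0,"jaw":1},{"xyz":[0.006,-0.0405,0.145],"roll":0,"jaw":1},{"xyz":[0.006,-0.0405,0.145],"roll":0,"jaw":1}]'
python3 -m pendant '[{"xyz":[0,0,0.005],"roll":0,"jaw":1},{"xyz":[0,0,0.01],"roll":0,"jaw":1},{"xyz":[0,0,0.015],"roll":0,"jaw":1},{"xyz":[0,0,0.02],"roll":0,"jaw":1},{"xyz":[0,0,0.0225],"roll":0,"jaw":1},{"xyz":[0,0,0.0235],"roll":0,"jaw":1},{"xyz":[0,0,0.0235],"roll":0,"jaw":1},{"xyz":[0,0,0.0235],"roll":0,"jaw":1}]'
```

```text
time_s: 60.15
ee_pos: [470.2, 338.6, 99.5]
ee_rot: [179.9, -0.1, 95.0]
force: [0.0, 0.5, 0.2]
gripper_width: 0.4
time_s: 61.15
ee_pos: [469.5, 338.3, 76.2]
ee_rot: [180.0, -0.0, 95.0]
force: [-2.4, -1.3, 9.2]
gripper_width: 0.3
```

```bash
python3 -m pendant '[{"xyz":[0,0,0.001],"roll":0,"jaw":1},{"xyz":[0,0,0.0015],"roll":0,"jaw":1},{"xyz":[0,0,0.0015],"roll":0,"jaw":1},{"xyz":[0,0,0.0015],"roll":0,"jaw":1},{"xyz":[0,0,0.0015],"roll":0,"jaw":1},{"xyz":[0,0,0.0015],"roll":0,"jaw":1},{"xyz":[0,0,0.0015],"roll":0,"jaw":1},{"xyz":[0,0,0.0015],"roll":0,"jaw":1}]'
python3 -m pendant '[{"xyz":[0,0,-0.01],"roll":0,"jaw":1},{"xyz":[0,0,-0.03],"roll":0,"jaw":1},{"xyz":[0,0,-0.03],"roll":0,"jaw":1},{"xyz":[-0.062,-0.004,-0.03],"roll":0,"jaw":1},{"xyz":[-0.062,-0.004,-0.03],"roll":0,"jaw":1},{"xyz":[-0.062,-0.004,-0.03],"roll":0,"jaw":1},{"xyz":[-0.062,-0.004,-0.03],"roll":0,"jaw":1},{"xyz":[-0.062,-0.004,-0.03],"roll":0,"jaw":1}]'
python3 -c "
from h import *
print(tool([471,275.7,82]),tool([469,399.5,82]))"
```

```text
time_s: 62.15
ee_pos: [469.5, 338.3, 76.1]
ee_rot: [180.0, -0.0, 95.0]
force: [-4.4, -3.1, 18.1]
gripper_width: 0.4
time_s: 63.15
ee_pos: [471.0, 277.1, 103.2]
ee_rot: [180.0, -0.0, 95.0]
force: [0.2, 0.2, 0.2]
gripper_width: 0.5
[-0.0014 -0.0001  0.0212] [0.1221 0.0087 0.0212]
```

```bash
python3 -m pendant '[{"xyz":[-0.001,0,0.01],"roll":0,"jaw":1},{"xyz":[-0.001,0,0.017],"roll":0,"jaw":1},{"xyz":[-0.001,0,0.022],"roll":0,"jaw":1},{"xyz":[-0.001,0,0.027],"roll":0,"jaw":1},{"xyz":[-0.001,0,0.029],"roll":0,"jaw":1},{"xyz":[-0.001,0,0.03],"roll":0,"jaw":1},{"xyz":[-0.001,0,0.03],"roll":0,"jaw":1},{"xyz":[-0.001,0,0.03],"roll":0,"jaw":1}]'
```

```text
time_s: 64.15
ee_pos: [470.7, 275.1, 76.1]
ee_rot: [180.0, -0.0, 95.0]
force: [-5.3, -3.2, 19.1]
gripper_width: 0.6
```

Medium is fully down: 19 N at its stop, z 76.1. I'll lift, pass above the large key and go to the small one.

```bash
python3 -m pendant '[{"xyz":[0,0,-0.015],"roll":0,"jaw":1},{"xyz":[0,0,-0.04],"roll":0,"jaw":1},{"xyz":[0,0,-0.04],"roll":0,"jaw":1},{"xyz":[0.06,0.004,-0.04],"roll":0,"jaw":1},{"xyz":[0.12,0.0085,-0.04],"roll":0,"jaw":1},{"xyz":[0.1235,0.0085,-0.04],"roll":0,"jaw":1},{"xyz":[0.1235,0.0085,-0.04],"roll":0,"jaw":1},{"xyz":[0.1235,0.0085,-0.04],"roll":0,"jaw":1}]'
python3 -c "
from h import *
print(tool([469,399.5,82]))"
```

```text
time_s: 65.15
ee_pos: [468.7, 397.5, 112.9]
ee_rot: [-179.9, 0.1, 94.9]
force: [-0.2, -0.0, -0.4]
gripper_width: 0.1
[0.002  0.0005 0.0309]
```

```bash
python3 -m pendant '[{"xyz":[0,0,0.02],"roll":0,"jaw":1},{"xyz":[0,0,0.027],"roll":0,"jaw":1},{"xyz":[0,0,0.032],"roll":0,"jaw":1},{"xyz":[0,0,0.037],"roll":0,"jaw":1},{"xyz":[0,0,0.039],"roll":0,"jaw":1},{"xyz":[0,0,0.04],"roll":0,"jaw":1},{"xyz":[0,0,0.04],"roll":0,"jaw":1},{"xyz":[0,0,0.04],"roll":0,"jaw":1}]'
python3 -m pendant '[{"xyz":[0,0,-0.02],"roll":0,"jaw":1},{"xyz":[0,0,-0.06],"roll":0,"jaw":1},{"xyz":[0,-0.03,-0.12],"roll":0,"jaw":1},{"xyz":[0,-0.06,-0.17],"roll":0,"jaw":1},{"xyz":[0,-0.08,-0.2],"roll":0,"jaw":1},{"xyz":[0,-0.08,-0.2],"roll":0,"jaw":1},{"xyz":[0,-0.08,-0.2],"roll":0,"jaw":1},{"xyz":[0,-0.08,-0.2],"roll":0,"jaw":1}]'
python3 - <<'E'
from h import *
im,d,T,K,D=snap('top');W=cloud(d,T,K,D);Q=W.reshape(-1,3)
m=(Q[:,2]>168)&(Q[:,2]<180)&(abs(Q[:,0]-625)<40)&(abs(Q[:,1]-356)<40);print('cyl',m.sum(),Q[m].mean(0) if m.any() else 0)
c,n=np.cos(np.radians(5)),np.sin(np.radians(5))
bx=(Q[:,0]-573.4)*c+(Q[:,1]-2.1)*n;by=-(Q[:,0]-573.4)*n+(Q[:,1]-2.1)*c
print('lid z',[np.nanmedian(Q[(abs(bx-x)<6)&(abs(by)<90),2]).round(1) for x in(-55,0,55)])
cv2.imwrite('pics/t9.png',im)
E
```

```text
time_s: 66.15
ee_pos: [469.1, 398.4, 76.1]
ee_rot: [179.9, 0.0, 95.0]
force: [-3.6, -5.5, 13.5]
gripper_width: 0.4
time_s: 67.15
ee_pos: [389.4, 391.7, 271.4]
ee_rot: [-179.9, 0.1, 94.9]
force: [0.4, -0.1, 0.1]
gripper_width: 0.4
cyl 112 [626.26951798 356.10162146 173.59093743]
lid z [np.float64(130.0), np.float64(130.2), np.float64(130.4)]
```

View pics/t9.png

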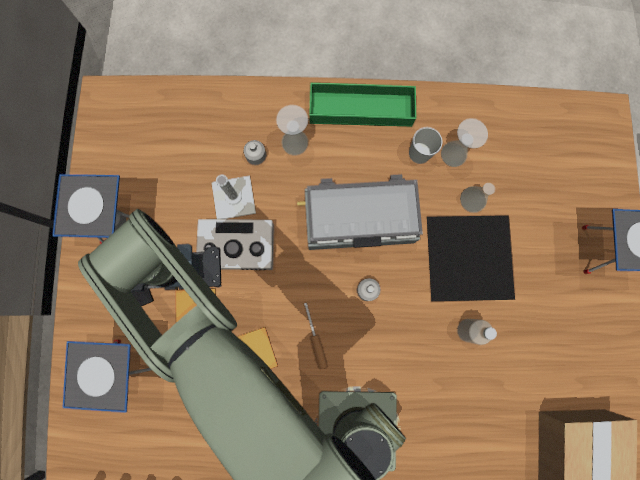

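The top view shows the lid shut at (363,212), the mat empty, the cylinder on the white tile at (232,195), and the bystanders at their original pixels. The small key reached its stop at 76.1 with 13.5 N. I'm handing the job in.

```bash
python3 -c "
from workcell import env
print(env.job_done())"
```

```text
the job is handed in; nothing more can be done
None
```

The job is done and handed in at about 67 s. `env.job_done()` gives no verdict, so these are my own last checks:

- **Cylinder:** It stands upright on the white tile. Its top reads z 173.6 (174 expected), within 1 mm of the tile's centre.
- **Baskets:** All four hang on the front rim at equal height, bridge tops about 123 mm up, lips outside the wall. The last one was knocked about 6 cm aside mid-run, so I measured it again. I gripped it about 10° askew and the pads squared it.
- **Lid:** It is shut and level, with the panel at z 130.0–130.4. It stopped against 17.5 N.
- **Keys:** I pressed large, then medium, then small after the lid was shut. Each stopped at z 76.1, which is 6 mm down, with 18, 19 and 13.5 N.
- **Bystanders:** The flasks, lamps, beaker and bottle look unmoved in the last picture. The mat is empty.

**Disagreement:** The top and wrist cameras differed by about 5 mm in x on the tank rim. I hooked the baskets by measuring basket and rim together with the wrist camera, and they went on without snagging.

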